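# Deburr the drain hole of a carrier slab, then load it with cartons in a pinwheel

## Task

The new blue carrier slab for the dry store has a sharp edge round its freshly drilled drain hole: while the slab is still empty, take the deburring tool from its stand, set its cone into the edge of the hole at the red mark and run it right round the rim, clockwise as seen from above and back to the mark, upright and with steady light pressure all the way. Hang the tool back in its stand, then lay every carton flat on the slab, one to each of the painted pinwheel places (with three cartons, any one place stays empty). Leave the ramekin, the tomato and the salt shaker where they stand.

Things in the scene. Friction and masses are not known exactly. Their poses are not given: they have to be found in the camera images.
- hole (a point): centre of the round through hole in the middle of the blue plastic carrier slab, on its top face, 20 mm above the worktop. The hole is 64 mm across with a square top edge. z is up; +x points from the hole's centre to the short red mark painted beside the rim; x and y run along the slab's sides
- deburrer_grip (a point): centre of the orange square handle (26 x 26 x 66 mm, sides along x and y) of the deburring tool, 180 g, which starts upright in its stand. z is up along the tool. Below this point: handle to -34 mm, steel collar 48 mm wide from -34 to -40 mm, dark neck 31 mm wide, tapering, to -58 mm, thin shaft, and the steel cone head, its point at -90 mm when the spring is free
- blade_tip (a point): point of the cone head, on the tool's axis. The 45-degree cone is 4 mm wide at the point and widens to 28 mm across at 12 mm above it; its flank is the blade. With the axis 24 mm from the hole's centre the flank meets the rim about 6 mm above the point. The cone looks alike from all sides, so the tool need not be turned
- deburrer_head (a joint): how far the head is pushed up into the tool against its spring, m: 0 free, 0.012 at most; 0.6 N to start, then 0.3 N per mm; about 6 mm of give is a good working pressure
- stand_seat (a point): centre of the 36 mm hole in the top plate of the steel tool stand, on the plate's upper face 70 mm over the worktop (stand 90 x 90 mm, fixed, sides along x and y, z up). The tool's collar rests on this face, which puts the handle's centre 40 mm above it
- deburrer: the deburring tool as a whole; origin on its axis at the collar's underside, 40 mm below the handle's centre, z up
- slab: the carrier slab, 240 x 240 x 20 mm, fixed; origin under its centre at worktop height, axes as hole. White outlines, 124 x 58 mm, mark four carton places, a pinwheel round the hole; centres (x, y) in mm and long side: (-32, 65) along x; (65, 32) along y; (32, -65) along x; (-65, -32) along y. This leaves 6 mm between a carton's end and the next one's side
- carton_1_mid (a point): centre of a closed cardboard carton 124 x 58 x 50 mm, 200 g: x along its 124 mm side, y along the 58 mm side, z up; starts on the worktop; may be absent
- carton_1: the same carton; origin at the centre of its underside, same axes
- carton_2_mid (a point): centre of a closed cardboard carton 124 x 58 x 50 mm, 200 g: x along its 124 mm side, y along the 58 mm side, z up; starts on the worktop; may be absent
- carton_2: the same carton; origin at the centre of its underside, same axes
- carton_3_mid (a point): centre of a closed cardboard carton 124 x 58 x 50 mm, 200 g: x along its 124 mm side, y along the 58 mm side, z up; starts on the worktop; may be absent
- carton_3: the same carton; origin at the centre of its underside, same axes
- carton_4_mid (a point): centre of a closed cardboard carton 124 x 58 x 50 mm, 200 g: x along its 124 mm side, y along the 58 mm side, z up; starts on the worktop; may be absent
- carton_4: the same carton; origin at the centre of its underside, same axes
- ramekin_b: white china ramekin, 82 mm wide, 42 mm high, a bystander; origin at the centre of its underside
- tomato_1: red tomato, 70 mm, a bystander; origin at the centre of its underside
- mill_2: small glass salt shaker with grey cap, 44 mm wide, 90 mm high, a bystander; origin at the centre of its underside

How it is judged (in metres and radians):
On the way, in this order (a step that is already met when the one before it is completed fails the run):
1. the cone bears on the rim of the hole at the red mark, the slab still empty (contact force between deburrer and slab above 0.5 N and z of blade_tip in the frame of hole between -0.014 and -0.0015 m and horizontal distance between blade_tip and hole between 0.016 and 0.031 m and angle between deburrer_grip's own z axis and vertical below 0.35 rad and x of blade_tip in the frame of hole above 0.014 m and y of blade_tip in the frame of hole between -0.009 and 0.009 m and height (world z) of each of carton_1_mid, carton_2_mid, carton_3_mid, carton_4_mid below 0.036 m), for 0.2 s.
2. the cone bears on the rim of the hole 1/8 turn clockwise of the mark (contact force between deburrer and slab above 0.5 N and z of blade_tip in the frame of hole between -0.014 and -0.0015 m and horizontal distance between blade_tip and hole between 0.016 and 0.031 m and angle between deburrer_grip's own z axis and vertical below 0.35 rad and x of blade_tip in the frame of hole above 0.0105 m and y of blade_tip in the frame of hole below -0.0105 m), for 0.2 s.
3. the cone bears on the rim of the hole 1/4 turn (contact force between deburrer and slab above 0.5 N and z of blade_tip in the frame of hole between -0.014 and -0.0015 m and horizontal distance between blade_tip and hole between 0.016 and 0.031 m and angle between deburrer_grip's own z axis and vertical below 0.35 rad and y of blade_tip in the frame of hole below -0.014 m and x of blade_tip in the frame of hole between -0.009 and 0.009 m), for 0.2 s.
4. the cone bears on the rim of the hole 3/8 turn (contact force between deburrer and slab above 0.5 N and z of blade_tip in the frame of hole between -0.014 and -0.0015 m and horizontal distance between blade_tip and hole between 0.016 and 0.031 m and angle between deburrer_grip's own z axis and vertical below 0.35 rad and x of blade_tip in the frame of hole below -0.0105 m and y of blade_tip in the frame of hole below -0.0105 m), for 0.2 s.
5. the cone bears on the rim of the hole opposite the mark (contact force between deburrer and slab above 0.5 N and z of blade_tip in the frame of hole between -0.014 and -0.0015 m and horizontal distance between blade_tip and hole between 0.016 and 0.031 m and angle between deburrer_grip's own z axis and vertical below 0.35 rad and x of blade_tip in the frame of hole below -0.014 m and y of blade_tip in the frame of hole between -0.009 and 0.009 m), for 0.2 s.
6. the cone bears on the rim of the hole 5/8 turn (contact force between deburrer and slab above 0.5 N and z of blade_tip in the frame of hole between -0.014 and -0.0015 m and horizontal distance between blade_tip and hole between 0.016 and 0.031 m and angle between deburrer_grip's own z axis and vertical below 0.35 rad and x of blade_tip in the frame of hole below -0.0105 m and y of blade_tip in the frame of hole above 0.0105 m), for 0.2 s.
7. the cone bears on the rim of the hole 3/4 turn (contact force between deburrer and slab above 0.5 N and z of blade_tip in the frame of hole between -0.014 and -0.0015 m and horizontal distance between blade_tip and hole between 0.016 and 0.031 m and angle between deburrer_grip's own z axis and vertical below 0.35 rad and y of blade_tip in the frame of hole above 0.014 m and x of blade_tip in the frame of hole between -0.009 and 0.009 m), for 0.2 s.
8. the cone bears on the rim of the hole 7/8 turn (contact force between deburrer and slab above 0.5 N and z of blade_tip in the frame of hole between -0.014 and -0.0015 m and horizontal distance between blade_tip and hole between 0.016 and 0.031 m and angle between deburrer_grip's own z axis and vertical below 0.35 rad and x of blade_tip in the frame of hole above 0.0105 m and y of blade_tip in the frame of hole above 0.0105 m), for 0.2 s.
9. the cone bears on the rim at the red mark again, the circle is closed, the slab still empty (all of step 1), for 0.2 s.
10. the tool hangs in its stand again, let go (horizontal distance between deburrer_grip and stand_seat below 0.01 m and angle between deburrer_grip's own z axis and vertical below 0.12 rad and z of deburrer_grip in the frame of stand_seat between 0.036 and 0.044 m and contact force between the fingers and deburrer below 0.1 N), for 0.2 s.
At the end, for the whole second after the job is handed in: Every carton present lies flat on the slab in one of the painted pinwheel places, its centre within 11 mm along each slab axis and its long side within 0.13 rad, at rest; the tool hangs upright in its stand, within 10 mm of the seat's centre (horizontal distance between deburrer_grip and stand_seat below 0.01 m and angle between deburrer_grip's own z axis and vertical below 0.12 rad and z of deburrer_grip in the frame of stand_seat between 0.036 and 0.044 m and ((x of carton_1_mid in the frame of hole between -0.043 and -0.021 m and y of carton_1_mid in the frame of hole between 0.054 and 0.076 m and angle between the x axis of carton_1_mid and the x axis of hole, either way round below 0.13 rad) or (x of carton_1_mid in the frame of hole between 0.054 and 0.076 m and y of carton_1_mid in the frame of hole between 0.021 and 0.043 m and angle between the x axis of carton_1_mid and the y axis of hole, either way round below 0.13 rad) or (x of carton_1_mid in the frame of hole between 0.021 and 0.043 m and y of carton_1_mid in the frame of hole between -0.076 and -0.054 m and angle between the x axis of carton_1_mid and the x axis of hole, either way round below 0.13 rad) or (x of carton_1_mid in the frame of hole between -0.076 and -0.054 m and y of carton_1_mid in the frame of hole between -0.043 and -0.021 m and angle between the x axis of carton_1_mid and the y axis of hole, either way round below 0.13 rad)) and z of carton_1_mid in the frame of hole between 0.02 and 0.03 m and angle between each of carton_1_mid, carton_2_mid, carton_3_mid, carton_4_mid's own z axis and vertical below 0.08 rad and linear speed of each of carton_1, carton_2, carton_3, carton_4 below 0.02 m/s and ((x of carton_2_mid in the frame of hole between -0.043 and -0.021 m and y of carton_2_mid in the frame of hole between 0.054 and 0.076 m and angle between the x axis of carton_2_mid and the x axis of hole, either way round below 0.13 rad) or (x of carton_2_mid in the frame of hole between 0.054 and 0.076 m and y of carton_2_mid in the frame of hole between 0.021 and 0.043 m and angle between the x axis of carton_2_mid and the y axis of hole, either way round below 0.13 rad) or (x of carton_2_mid in the frame of hole between 0.021 and 0.043 m and y of carton_2_mid in the frame of hole between -0.076 and -0.054 m and angle between the x axis of carton_2_mid and the x axis of hole, either way round below 0.13 rad) or (x of carton_2_mid in the frame of hole between -0.076 and -0.054 m and y of carton_2_mid in the frame of hole between -0.043 and -0.021 m and angle between the x axis of carton_2_mid and the y axis of hole, either way round below 0.13 rad)) and z of carton_2_mid in the frame of hole between 0.02 and 0.03 m and ((x of carton_3_mid in the frame of hole between -0.043 and -0.021 m and y of carton_3_mid in the frame of hole between 0.054 and 0.076 m and angle between the x axis of carton_3_mid and the x axis of hole, either way round below 0.13 rad) or (x of carton_3_mid in the frame of hole between 0.054 and 0.076 m and y of carton_3_mid in the frame of hole between 0.021 and 0.043 m and angle between the x axis of carton_3_mid and the y axis of hole, either way round below 0.13 rad) or (x of carton_3_mid in the frame of hole between 0.021 and 0.043 m and y of carton_3_mid in the frame of hole between -0.076 and -0.054 m and angle between the x axis of carton_3_mid and the x axis of hole, either way round below 0.13 rad) or (x of carton_3_mid in the frame of hole between -0.076 and -0.054 m and y of carton_3_mid in the frame of hole between -0.043 and -0.021 m and angle between the x axis of carton_3_mid and the y axis of hole, either way round below 0.13 rad)) and z of carton_3_mid in the frame of hole between 0.02 and 0.03 m and ((x of carton_4_mid in the frame of hole between -0.043 and -0.021 m and y of carton_4_mid in the frame of hole between 0.054 and 0.076 m and angle between the x axis of carton_4_mid and the x axis of hole, either way round below 0.13 rad) or (x of carton_4_mid in the frame of hole between 0.054 and 0.076 m and y of carton_4_mid in the frame of hole between 0.021 and 0.043 m and angle between the x axis of carton_4_mid and the y axis of hole, either way round below 0.13 rad) or (x of carton_4_mid in the frame of hole between 0.021 and 0.043 m and y of carton_4_mid in the frame of hole between -0.076 and -0.054 m and angle between the x axis of carton_4_mid and the x axis of hole, either way round below 0.13 rad) or (x of carton_4_mid in the frame of hole between -0.076 and -0.054 m and y of carton_4_mid in the frame of hole between -0.043 and -0.021 m and angle between the x axis of carton_4_mid and the y axis of hole, either way round below 0.13 rad)) and z of carton_4_mid in the frame of hole between 0.02 and 0.03 m); the robot touches nothing.
It fails at once if the tool is pressed on the slab with more than 25 N (contact force between deburrer and slab above 25 N).
It fails at once if the ramekin is shifted by more than 5 cm (distance of ramekin_b from where it was at the start of the episode above 0.05 m).
It fails at once if the tomato is shifted by more than 5 cm (distance of tomato_1 from where it was at the start of the episode above 0.05 m).
It fails at once if the salt shaker is shifted by more than 5 cm (distance of mill_2 from where it was at the start of the episode above 0.05 m).
Of carton_1, carton_2, carton_3, carton_4 only 3 to 4 are there at a start; the rules pass over those that are not, and their reading is None.
At some moment in a run one of carton_1, carton_2, carton_3, carton_4 may be knocked a few centimetres aside while the robot is not near it.
It also fails if it takes over 210 s, if anything falls off the work surface, if the arm or the gripper's body presses on something with over 40 N, if the wrist force passes 120 N, or if a joint passes its speed limit or range.

## Robot

A 6-joint arm with a two-finger parallel gripper is mounted at the origin on a cart in front of the work surface, level with it; the furniture and walls round the work are solid. World frame = base frame: x ahead of the robot, y to its left, z up, the work surface at z = 0. Lengths are in mm, angles in rad, forces in N, time in s.
With the tool pointing down it reaches from about 250 to 775 mm from the base axis. Payload 4 kg.
Tool frame: the origin (TCP) lies midway between the tips of the shut fingers; the grasp point (between the pads) lies 19 mm behind it; z points along the fingers, y is the line along which they close (so a half turn about z gives the same grasp; the last joint's range is limited). The gripper opens to 94 mm and grips with 3 to 60 N. Pads are 16 mm wide; open, the fingers measure 119 mm over their backs; the gripper's body (75 mm by 177 mm) begins 78 mm behind the grasp point.
Start: joints at [1.053, 0.087, 1.371, -0, 1.684, -0.103], TCP at [221.665, 503.373, 205.506] pointing down, gripper open.
Joint ranges: [-3.1, 3.1], [-0.76, 2.03], [0.27, 2.55], [-1.08, 4.22], [0.17, 2.65], [-2.57, 2.57]. Speed limits (rad/s): [2.79, 2.79, 3.14, 3.14, 3.14, 3.14].

## Interface

Orientations are given as a 3x3 rotation matrix whose columns are the frame's x, y, z axes.
In Python, from plant import arm gives the robot as it stands. The module is installed in compiled form; this text tells all that it offers.
- The arm moves only by the tool carry_out, never from a script. Its argument "deltas" is text: rows parted by semicolons, each of 5 numbers parted by spaces: the opening, from -1 (shut) to 1 (fully open), then the shift along the tool's x, y, z in mm, then the turn about the tool's z in rad. In form: gripper dx dy dz twist; .... A call has 1 to 8 rows; each row shifts and turns the commanded pose from where the row before left it, along the tool's axes as they then stand; what a row does not reach is not made up. A row lasts 1/12 s, in which the tool goes at most 41.7 mm and 7.16 degrees, less where a joint would pass 70% of its speed; a pose out of reach is approached as far as the arm can. A call with a gripper value outside its range is refused whole. The fingers move at their own pace and stop on an object; "force" is the grip in N (left out, the last holds). Time passes only in rows, so rows that do not move let the fingers close. It gives the time, the measured TCP pose, the force, the opening and the grip force at its end, in the units of the state.
- arm.sense(): the state, without advancing time (a new reading comes with each control period).
- arm.read_camera(name): name is "side" or "top"; returns a dict with "image" (480x640x3 uint8, blue, green, red), "fx", "fy", "cx", "cy" (pixels), "dist" ([k1, k2, p1, p2, k3] as OpenCV has them; the pictures are not rectified), "R" (3x3) and "t" (3): a world point X has camera coordinates R X + t. Camera axes: x right, y down, z forward; pixel columns grow to the right and rows downward; lengths in mm; the calibration is good to about 2 mm. A picture is of the moment at which its call begins. There is no depth.
- arm.close_job(): hands the job in; it is judged then, once.
The state is a dict: "time": time; "joint_positions": joint angles; "qvel": joint speeds; "joint_efforts": joint torques, N m; "eef_pos": TCP position; "eef_rot": TCP orientation; "contact_force": force on the tool from outside, world axes, zero at the start; "ft_torque": the same for the moment, N m; "gripper_width": opening from 0.0 (shut) to 1.0 (fully open); "gripper_force": force on a finger pad.
Only numpy, scipy, OpenCV 4.12 (cv2) and the standard library are available. Lean on these libraries where they do the work, as an engineer would, in place of code of your own. Each camera call takes 0.05 s, during which the arm holds its last target. There are 200 camera calls.

## Working session

There is one attempt and no reset: what is moved stays moved. The work goes in short steps, Python scripts to look and compute and a tool call to move; the robot and the scene stay as the last step left them, time stands still between calls to the robot, and variables do not carry over. Pictures are saved under pics/ and viewed, at most 15 in all, crops included, and the job is handed in when it is done.

Besides the shell and the picture viewer there is one more tool, called after "Request:" as a command line: name --argument value ..., lists and objects as JSON in quotes. carry_out: Moves the arm, as the interface text tells. Its arguments: {"type":"object","properties":{"deltas":{"type":"string"},"force":{"type":"number"}},"required":["deltas"]}

```bash
mkdir -p pics
python3 - <<'E'
from plant import arm
import cv2,numpy as np
s=arm.sense();print(s['time'],s['eef_pos'],np.round(s['eef_rot'],3).tolist(),s['gripper_width'])
for n in("side","top"):
    c=arm.read_camera(n);cv2.imwrite(f"pics/{n}0.png",c["image"])
    print(n,c['fx'],c['fy'],c['cx'],c['cy'],c['dist'],(-np.array(c['R']).T@c['t']).round(),np.round(c['R'],3).tolist())
E
```

```text
0.0 [221.37529122 502.87594196 204.31785416] [[-0.915, 0.403, -0.001], [0.403, 0.915, -0.002], [0.0, -0.002, -1.0]] 1.001911376777917
side 554.7640232681555 554.7640232681555 319.57042780637863 234.1542649123099 [-0.02957495  0.          0.          0.          0.        ] [  305. -1247.  1123.] [[0.989, -0.144, 0.011], [-0.082, -0.621, -0.78], [0.12, 0.771, -0.626]]
top 494.85110900252636 494.85110900252636 319.3308517478254 242.9027340684937 [0.00646224 0.         0.         0.         0.        ] [ 255.   31. 1398.] [[0.02, -1.0, 0.011], [-0.982, -0.022, -0.187], [0.187, -0.007, -0.982]]
```

View pics/top0.png

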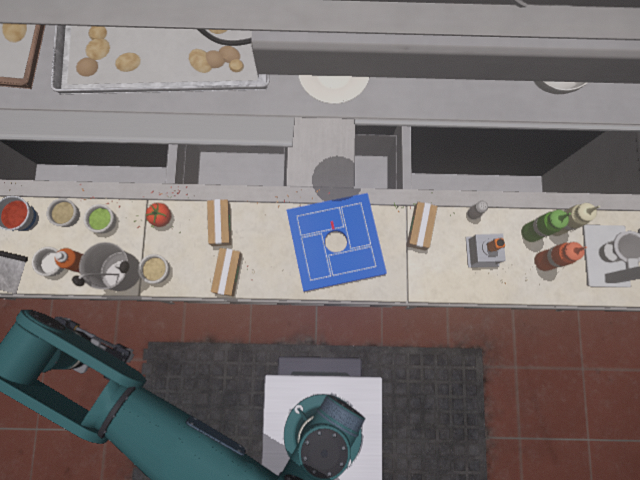

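View pics/side0.png

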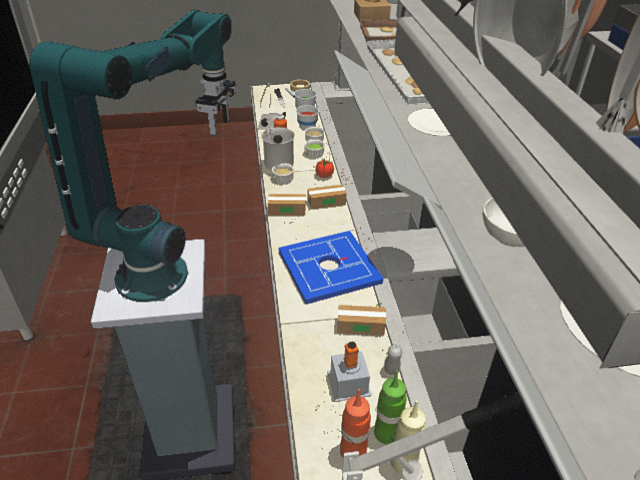

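The top view shows three cartons near px (218,221), (226,272) and (423,225). The slab's hole is at (336,243) with its red mark above it, and the tool is in its stand near (490,247). Next I'll measure by colour.

```bash
cat > h.py <<'E'
from plant import arm
import cv2,numpy as np
def cam(n):
    c=arm.read_camera(n);c['K']=np.array([[c['fx'],0,c['cx']],[0,c['fy'],c['cy']],[0,0,1]]);c['R']=np.array(c['R']);c['t']=np.array(c['t']);c['d']=np.array(c['dist']);c['hsv']=cv2.cvtColor(c['image'],cv2.COLOR_BGR2HSV);return c
def ray(c,p):
    u=cv2.undistortPoints(np.array(p,float).reshape(-1,1,2),c['K'],c['d']).reshape(-1,2)
    return -c['R'].T@c['t'],np.c_[u,np.ones(len(u))]@c['R']
def onz(c,p,z):
    o,d=ray(c,p);return o+d*((z-o[2])/d[:,2])[:,None]
def proj(c,X): return cv2.projectPoints(np.array(X,float).reshape(-1,3),cv2.Rodrigues(c['R'])[0],c['t'],c['K'],c['d'])[0].reshape(-1,2)
def tri(c1,p1,c2,p2):
    o1,d1=ray(c1,p1);o2,d2=ray(c2,p2);A=np.c_[d1[0],-d2[0]];s=np.linalg.lstsq(A,o2-o1,rcond=None)[0]
    a,b=o1+s[0]*d1[0],o2+s[1]*d2[0];return (a+b)/2,np.linalg.norm(a-b)
def blobs(m,amin,roi=None):
    out=[]
    for k in cv2.findContours(m.astype(np.uint8),cv2.RETR_CCOMP,cv2.CHAIN_APPROX_NONE)[0]:
        if cv2.contourArea(k)>=amin:
            x,y=k.reshape(-1,2).mean(0)
            if roi is None or (roi[0]<x<roi[2] and roi[1]<y<roi[3]): out.append(k.reshape(-1,2))
    return out
def rng(c,lo,hi): return cv2.inRange(c['hsv'],np.array(lo),np.array(hi))
E
python3 - <<'E'
from h import *
C={n:cam(n) for n in("top","side")}
for n,c in C.items():
    b=rng(c,(105,130,80),(125,255,255))
    k=max(blobs(b,500),key=len); hull=cv2.convexHull(k)
    P=onz(c,hull.reshape(-1,2),20)[:,:2].astype(np.float32)
    print(n,'slab hull',cv2.minAreaRect(P))
    m=np.zeros(b.shape,np.uint8);cv2.fillPoly(m,[hull],1)
    ctr=proj(c,[*cv2.minAreaRect(P)[0],20])[0]
    # hole: non-blue blob nearest the centre
    hb=blobs((b==0)&(m>0),100)
    for q in hb:
        if np.linalg.norm(q.mean(0)-ctr)<15:
            W=onz(c,q,20)[:,:2].astype(np.float32);print(n,'hole',cv2.fitEllipse(W),cv2.minEnclosingCircle(W))
    r=(cv2.inRange(c['hsv'],np.array((0,120,80)),np.array((8,255,255)))|cv2.inRange(c['hsv'],np.array((170,120,80)),np.array((180,255,255))))&(m*255)
    for q in blobs(r,1): print(n,'red',onz(c,[q.mean(0)],20)[0].round(1),len(q))
    o=rng(c,(4,170,120),(14,255,255))
    roi=(470,225,515,275) if n=="top" else (325,330,375,375)
    for q in blobs(o,5,roi):
        print(n,'orange',q.min(0),q.max(0),q.mean(0))
for n,(x0,y0,x1,y1) in dict(top=(190,185,520,305),side=(250,170,420,410)).items():
    im=C[n]['image'][y0:y1,x0:x1];f=min(800/im.shape[1],600/im.shape[0]);cv2.imwrite(f'pics/c_{n}.png',cv2.resize(im,None,fx=f,fy=f,interpolation=cv2.INTER_CUBIC)[:600,:800]);print(f)
E
```

```text
top slab hull ((524.13525390625, -26.11041259765625), (239.3166961669922, 236.52024841308594), 13.19077205657959)
top hole ((524.7108764648438, -25.486909866333008), (226.22900390625, 226.84408569335938), 31.17852783203125) ((525.4093627929688, -25.370630264282227), 135.23390197753906)
top red [570. -15.  20.] 14
side slab hull ((524.2418212890625, -33.9744873046875), (244.32643127441406, 253.6111297607422), 13.035995483398438)
side hole ((520.8717651367188, -23.04880142211914), (214.9197998046875, 217.89781188964844), 124.64584350585938) ((523.0679321289062, -24.112634658813477), 135.1194305419922)
side hole ((526.8984985351562, -19.23527717590332), (73.25926208496094, 81.18053436279297), 37.54119110107422) ((526.4922485351562, -20.071929931640625), 48.1894416809082)
side orange [345 344] [357 367] [351.3  354.85]
side orange [350 363] [354 366] [352.  364.5]
2.4242424242424243
2.5
```

View pics/c_top.png

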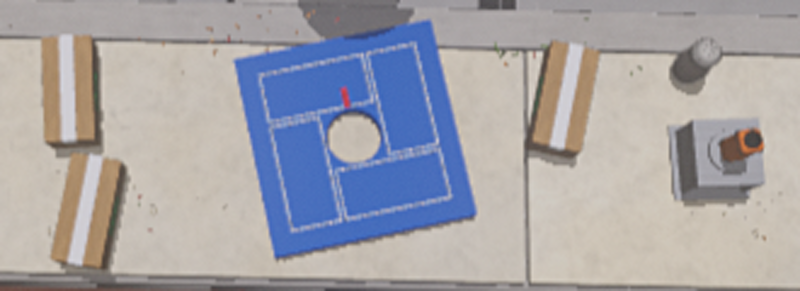

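View pics/c_side.png

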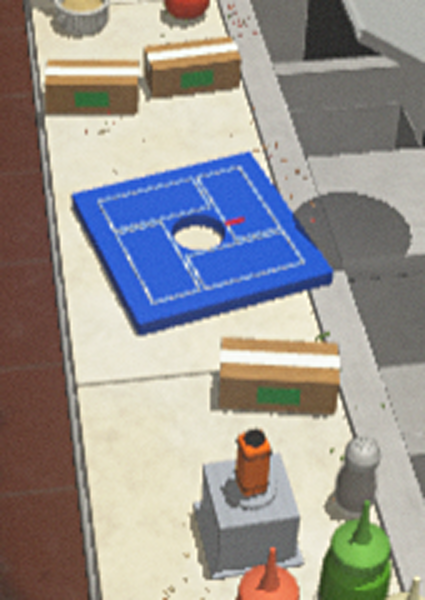

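Run:
```python
from h import *
c=cam("top");s=cam("side")
b=rng(c,(105,130,80),(125,255,255));sub=np.zeros_like(b);sub[225:262,318:356]=b[225:262,318:356]==0
q=min(blobs(sub,300),key=lambda k:np.linalg.norm(k.mean(0)-(336,243)));W=onz(c,q,20)[:,:2].astype(np.float32);print('hole',len(q),cv2.minAreaRect(W),cv2.minEnclosingCircle(W))
for nm,(x0,y0,x1,y1) in dict(A=(200,192,236,250),B=(206,245,246,302),D=(405,196,442,252)).items():
    h=c['hsv'][y0:y1,x0:x1]
    m=((h[...,1]>85)&(h[...,2]>120)&(h[...,0]<25)).astype(np.uint8)
    pts=np.vstack([k for k in blobs(m,30)])+(x0,y0)
    r=cv2.minAreaRect(onz(c,pts,50)[:,:2].astype(np.float32))
    print(nm,r, cv2.boxPoints(r).round().tolist())
print('handle hsv px', c['hsv'][238:252:3,480:506:3].tolist())
h=c['hsv'][220:275,465:515];g=((h[...,1]<40)).astype(np.uint8)
# stand top plate: brighter/dimmer grey
print(c['image'][236:264:4,472:512:4].mean(2).astype(int))
```

```text
hole 125 ((523.5157470703125, -24.482322692871094), (94.9007568359375, 91.33778381347656), 23.407997131347656) ((519.33251953125, -25.366559982299805), 59.42161560058594)
A ((566.3951416015625, 304.0595397949219), (122.22502899169922, 55.3853759765625), 3.5599498748779297) [[504.0, 328.0], [507.0, 273.0], [629.0, 280.0], [626.0, 335.0]]
B ((426.4989318847656, 276.21380615234375), (55.77763748168945, 122.39804077148438), 81.71676635742188) [[362.0, 257.0], [483.0, 240.0], [491.0, 295.0], [370.0, 313.0]]
D ((570.5679931640625, -267.8719177246094), (54.82660675048828, 122.22328186035156), 78.3003921508789) [[505.0, -282.0], [625.0, -307.0], [636.0, -253.0], [516.0, -229.0]]
handle hsv px [[[124, 10, 172], [124, 10, 172], [129, 10, 172], [125, 9, 168], [124, 10, 172], [178, 23, 158], [8, 101, 180], [9, 97, 150], [19, 21, 205]], [[124, 12, 172], [129, 11, 159], [124, 10, 173], [177, 15, 152], [10, 87, 100], [11, 167, 194], [114, 17, 73], [0, 10, 74], [16, 40, 174]], [[125, 9, 175], [125, 9, 166], [173, 9, 118], [9, 101, 106], [10, 99, 106], [10, 141, 152], [0, 7, 73], [30, 7, 69], [10, 145, 190]], [[124, 10, 172], [125, 9, 172], [124, 12, 175], [10, 96, 104], [9, 93, 107], [10, 86, 98], [11, 160, 175], [9, 129, 150], [3, 16, 140]], [[125, 9, 172], [135, 8, 123], [120, 10, 174], [11, 77, 93], [10, 102, 113], [12, 102, 110], [132, 8, 151], [120, 9, 173], [165, 6, 178]]]
[[161 171 168 166 167 167 166 168 196 193]
 [ 91 154 168 168 167 131 136  70 187 193]
 [ 91 135 171 173  77  83 129  72 130 194]
 [ 91 101 167 169  74  83  81 115 170 196]
 [ 90  95 168 123 116 111 110 165 165 195]
 [ 90  90 168 167 116 111 145 163 164 192]
 [ 87  85 169 170 168 168 157 155 146 193]]
```

Run:
```python
from h import *
c=cam("top");s=cam("side")
def dark(c,roi,v):
    x0,y0,x1,y1=roi;h=c['hsv'][y0:y1,x0:x1];m=((h[...,2]<v)&(h[...,1]<60)).astype(np.uint8)
    return [(len(k),k.mean(0)+(x0,y0)) for k in blobs(m,4)]
a=dark(c,(491,232,512,252),90);b=dark(s,(342,336,362,352),90);print(a,b)
p=max(a,key=lambda t:t[0])[1];q=max(b,key=lambda t:t[0])[1]
print('tri',tri(c,[p],s,[q]),onz(c,[p],143),onz(s,[q],143))
# stand top plate blob (mid-grey 155..180, low sat)
h=c['hsv'][225:275,465:515];g=((h[...,1]<30)&(h[...,2]>145)&(h[...,2]<182)).astype(np.uint8)
k=max(blobs(g,100),key=cv2.contourArea)+(465,225);r=cv2.minAreaRect(onz(c,k,70)[:,:2].astype(np.float32));print('stand',r)
# handle top face: bright orange + black
h=c['hsv'][225:275,465:515];g=((h[...,1]>120)&(h[...,2]>140)&(h[...,0]<16)).astype(np.uint8)
k=np.vstack(blobs(g,3))+(465,225);r=cv2.minAreaRect(onz(c,k,143)[:,:2].astype(np.float32));print('handle top',r)
# slab check: two-view of known centre
print(proj(c,[524,-26,20]),proj(s,[524,-26,20]))
# hole in top by cream pixels
h=c['hsv'][225:262,318:356];g=((h[...,0]<40)&(h[...,1]>15)&(h[...,2]>100)).astype(np.uint8)
k=max(blobs(g,100),key=cv2.contourArea)+(318,225);r=cv2.minAreaRect(onz(c,k,20)[:,:2].astype(np.float32));print('hole',r)
h=s['hsv'][250:280,310:350];g=((h[...,0]<40)&(h[...,1]>15)&(h[...,2]>100)).astype(np.uint8)
k=max(blobs(g,50),key=cv2.contourArea)+(310,250);r=cv2.minAreaRect(onz(s,k,20)[:,:2].astype(np.float32));print('hole side',r)
```

```text
[(16, array([500.125 , 242.0625]))] [(16, array([351.5, 344.5]))]
tri (array([ 506.02509118, -446.59040208,  144.47436073]), np.float64(0.36621441815494554)) [[ 506.50724775 -447.16645487  143.        ]] [[ 506.14106746 -445.41334231  143.        ]]
stand ((504.2388916015625, -446.5791931152344), (78.98147583007812, 76.41700744628906), 2.295419931411743)
handle top ((504.00750732421875, -445.2403869628906), (21.0845890045166, 23.356929779052734), 1.287162184715271)
[[335.62014324 240.8858436 ]] [[328.96840351 262.29849217]]
hole ((523.75341796875, -25.668773651123047), (52.0167121887207, 59.59952163696289), 1.2813234329223633)
hole side ((522.291015625, -35.89793014526367), (44.39917755126953, 44.82411575317383), 32.88337326049805)
```

The tool axis is at about (505.5, -446) and the hole at about (524, -26), with the mark direction at +13.1°. The cartons are A (566,304), B (426,276) and D (570,-268). I'm turning to yaw 90° (tool x = world y, tool y = world x) and moving over the tool.

Request:
carry_out --deltas "1 0 0 0 0.12;1 0 0 0 0.12;1 0 0 0 0.12;1 0 0 0 0.12;1 0 0 0 0.12;1 0 0 0 0.12;1 0 0 0 0.12;1 0 0 0 0.12" --force 40

```text
time: 1.07
eef_pos: [221.7, 503.4, 205.5]
eef_rot: [[-0.189, 0.982, 0.0], [0.982, 0.189, 0.0], [0.0, 0.0, -1.0]]
contact_force: [0.2, -0.8, 0.2]
gripper_width: 1.006
gripper_force: 0.0
```

Request:
carry_out --deltas "1 0 0 0 0.1;1 0 0 0 0.095;1 -33 10 0 0;1 -33 10 0 0;1 -33 10 0 0;1 -33 10 0 0;1 -33 10 0 0;1 -33 10 0 0"

```text
time: 1.73
eef_pos: [281.9, 304.0, 205.6]
eef_rot: [[-0.002, 1.0, 0.001], [1.0, 0.002, 0.0], [0.0, 0.001, -1.0]]
contact_force: [0.9, 0.4, 0.7]
gripper_width: 1.004
gripper_force: 0.0
```

Request:
carry_out --deltas "1 -33 10 0 0;1 -33 10 0 0;1 -33 10 0 0;1 -33 10 0 0;1 -33 10 0 0;1 -33 10 0 0;1 -33 10 0 0;1 -33 10 0 0"

```text
time: 2.4
eef_pos: [362.2, 39.9, 205.9]
eef_rot: [[-0.001, 1.0, 0.001], [1.0, 0.001, 0.0], [0.0, 0.001, -1.0]]
contact_force: [1.1, -0.2, -0.8]
gripper_width: 0.999
gripper_force: 0.0
```

Request:
carry_out --deltas "1 -33 10 0 0;1 -33 10 0 0;1 -33 10 0 0;1 -33 10 0 0;1 -33 10 0 0;1 -33 10 0 0;1 -33 10 0 0;1 -33 10 0 0"

```text
time: 3.07
eef_pos: [442.5, -224.2, 205.6]
eef_rot: [[-0.0, 1.0, 0.0], [1.0, 0.0, -0.0], [-0.0, 0.0, -1.0]]
contact_force: [-0.1, -0.1, -0.1]
gripper_width: 1.001
gripper_force: 0.0
```

Request:
carry_out --deltas "1 -33 10 0 0;1 -33 10 0 0;1 -33 10 0 0;1 -33 10 0 0;1 -33 10 0 0;1 0 0 0 0;1 0 0 0 0;1 0 0 0 0"

```text
time: 3.73
eef_pos: [492.4, -386.9, 205.1]
eef_rot: [[-0.001, 1.0, -0.001], [1.0, 0.001, 0.001], [0.001, -0.001, -1.0]]
contact_force: [0.3, -0.0, 0.4]
gripper_width: 0.997
gripper_force: 0.0
```

Request:
carry_out --deltas "1 -30 6.5 0 0;1 -29.5 6.5 0 0;1 0 0 25 0;1 0 0 25 0;1 0 0 25 0;1 0 0 25 0;1 0 0 17 0;1 0 0 0 0"

```text
time: 4.4
eef_pos: [503.8, -443.0, 84.0]
eef_rot: [[-0.003, 1.0, -0.006], [1.0, 0.003, 0.006], [0.006, -0.006, -1.0]]
contact_force: [-1.2, 0.5, -0.4]
gripper_width: 0.996
gripper_force: 0.0
```

Run:
```python
from h import *
for n,(x0,y0,x1,y1) in dict(side=(290,280,430,420)).items():
    c=cam(n);im=c['image'][y0:y1,x0:x1];cv2.imwrite(f'pics/g_{n}.png',cv2.resize(im,None,fx=4,fy=4,interpolation=cv2.INTER_CUBIC))
    print(proj(c,[505.5,-446.3,88]))
s=arm.sense();print(s['eef_pos'],s['contact_force'])
```

```text
[[350.16804608 360.26113484]]
[ 504.71516818 -444.21773336   86.7818759 ] [ 0.10594561 -0.42350731  0.2808406 ]
```

View pics/g_side.png

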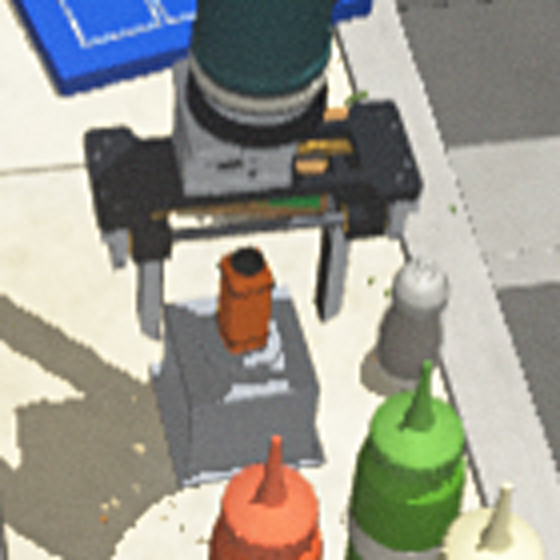

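The fingers straddle the handle: tips at crop (150,335) and (330,315), handle between them at x≈245. Closing.

Request:
carry_out --deltas "-1 0 0 0 0;-1 0 0 0 0;-1 0 0 0 0;-1 0 0 0 0;-1 0 0 0 0;-1 0 0 0 0;-1 0 0 0 0;-1 0 0 0 0" --force 40

```text
time: 5.12
eef_pos: [505.6, -446.9, 88.4]
eef_rot: [[-0.001, 1.0, 0.0], [1.0, 0.001, 0.0], [0.0, 0.0, -1.0]]
contact_force: [0.1, -0.6, 0.9]
gripper_width: 0.47
gripper_force: 0.0
```

Request:
carry_out --deltas "-1 0 0 0 0;-1 0 0 0 0;-1 0 0 0 0;-1 0 0 0 0;-1 0 0 0 0;-1 0 0 0 0;-1 0 0 0 0;-1 0 0 0 0"

```text
time: 5.78
eef_pos: [505.5, -446.8, 88.3]
eef_rot: [[-0.001, 1.0, -0.0], [1.0, 0.001, 0.0], [0.0, -0.0, -1.0]]
contact_force: [-0.6, 0.6, -0.6]
gripper_width: 0.299
gripper_force: 36.4
```

Request:
carry_out --deltas "-1 0 0 -8 0;-1 0 0 -15 0;-1 0 0 -20 0;-1 0 0 -20 0;-1 0 0 -20 0;-1 0 0 -15 0;-1 0 0 -7 0;-1 0 0 0 0"

```text
time: 6.45
eef_pos: [506.5, -447.6, 196.4]
eef_rot: [[-0.001, 1.0, 0.004], [1.0, 0.001, -0.003], [-0.003, 0.004, -1.0]]
contact_force: [1.4, -0.5, -0.5]
gripper_width: 0.296
gripper_force: 36.5
```

Request:
carry_out --deltas "-1 10 1 0 0;-1 20 2 0 0;-1 30 3 0 0;-1 30 3 0 0;-1 30 3 0 0;-1 30 3 0 0;-1 30 3 0 0;-1 30 3 0 0"

```text
time: 7.12
eef_pos: [525.3, -234.1, 191.2]
eef_rot: [[-0.001, 1.0, -0.003], [1.0, 0.001, 0.002], [0.002, -0.003, -1.0]]
contact_force: [-0.3, -0.2, -2.2]
gripper_width: 0.3
gripper_force: 36.5
```

Request:
carry_out --deltas "-1 30 3 0 0;-1 30 3 0 0;-1 30 3 0 0;-1 30 3 0 0;-1 30 3 0 0;-1 30 3 0 0;-1 20 2 0 0;-1 16 2 0 0"

```text
time: 7.78
eef_pos: [546.7, -17.8, 191.4]
eef_rot: [[-0.003, 1.0, -0.004], [1.0, 0.003, 0.001], [0.001, -0.004, -1.0]]
contact_force: [1.1, -0.5, -1.2]
gripper_width: 0.294
gripper_force: 36.5
```

Request:
carry_out --deltas "-1 0 0 0 0;-1 0 0 10 0;-1 0 0 20 0;-1 0 0 20 0;-1 0 0 10 0;-1 0 0 5 0;-1 0 0 0 0;-1 0 0 0 0"

```text
time: 8.45
eef_pos: [548.3, -21.3, 128.6]
eef_rot: [[-0.0, 1.0, 0.0], [1.0, 0.0, 0.0], [0.0, 0.0, -1.0]]
contact_force: [0.3, 0.8, -1.9]
gripper_width: 0.298
gripper_force: 36.5
```

Run:
```python
from h import *
s=arm.sense();print(s['eef_pos'],s['eef_rot'].round(3).tolist(),s['contact_force'])
t=cam('top');c=cam('side');p=s['eef_pos']
print('tcp, expected tip',proj(t,[p,p-[0,0,68.3]]),proj(c,[p,p-[0,0,68.3]]),'hole',proj(c,[524,-26,20]))
a=cv2.resize(c['image'][190:300,270:400],None,fx=4,fy=4,interpolation=cv2.INTER_CUBIC);cv2.imwrite('pics/h1.png',a)
```

```text
[548.25578708 -21.2896672  128.60367202] [[-0.0, 1.0, 0.0], [1.0, 0.0, 0.0], [0.0, 0.0, -1.0]] [ 0.2616275   0.82053673 -1.86226284]
tcp, expected tip [[335.77124032 223.92540204]
 [334.68133473 229.4641433 ]] [[337.86475783 232.25569609]
 [337.12349005 250.32672988]] hole [[328.96840351 262.29849217]]
```

View pics/h1.png

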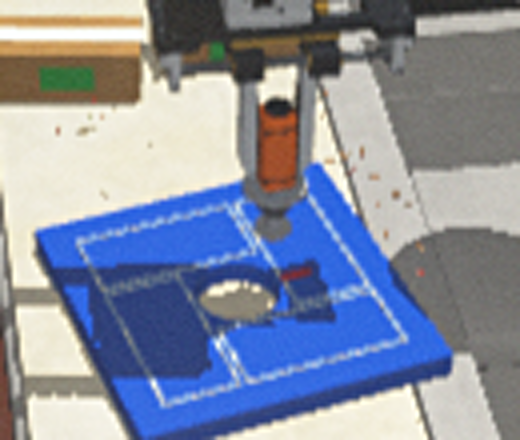

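The cone is at crop (272,238), i.e. px (338,249.5), against an expected (337,250). The rim centre is at px (329,262), as computed. Setting it down at the mark.

Request:
carry_out --deltas "-1 0.7 -0.9 8 0;-1 0 0 12 0;-1 0 0 12 0;-1 0 0 8 0;-1 0 0 5 0;-1 0 0 3 0;-1 0 0 0 0;-1 0 0 0 0"

```text
time: 9.22
eef_pos: [546.4, -19.9, 80.2]
eef_rot: [[-0.001, 1.0, -0.003], [1.0, 0.001, 0.001], [0.001, -0.003, -1.0]]
contact_force: [-3.1, 0.7, -0.5]
gripper_width: 0.296
gripper_force: 36.5
```

Request:
carry_out --deltas "-1 0 0 2 0;-1 0 0 2 0;-1 0 0 0 0;-1 0 0 0 0"

```text
time: 9.55
eef_pos: [546.7, -20.0, 76.5]
eef_rot: [[-0.001, 1.0, -0.001], [1.0, 0.001, 0.0], [0.0, -0.001, -1.0]]
contact_force: [-4.9, -0.1, 0.3]
gripper_width: 0.299
gripper_force: 36.5
```

Run:
```python
from h import *
s=arm.sense();print(s['eef_pos'],s['contact_force'])
for i in range(5):
    c=cam('side');print(arm.sense()['contact_force'].round(1))
a=cv2.resize(c['image'][200:300,280:380],None,fx=6,fy=6,interpolation=cv2.INTER_CUBIC);cv2.imwrite('pics/h2.png',a)
# circle steps: rows in tool axes (dx=world y, dy=world x), 48 steps clockwise
a0=np.radians(13.1);A=a0-np.radians(7.5)*np.arange(57);P=24*np.c_[np.cos(A),np.sin(A)];D=np.diff(P,axis=0)
for i in range(0,56,8): print(';'.join('-1 %.1f %.1f 0 0'%(d[1],d[0]) for d in D[i:i+8]))
```

```text
[546.73620131 -20.00508693  76.46750107] [-4.93479149 -0.13425046  0.34443201]
[-5.3  0.   0.5]
[-4.2  1.1  1.2]
[-5.1  0.3  0.9]
[-5.6  0.1  0.2]
[-5.1  1.2  0.7]
-1 -3.1 0.5 0 0;-1 -3.1 0.1 0 0;-1 -3.1 -0.3 0 0;-1 -3.1 -0.7 0 0;-1 -2.9 -1.1 0 0;-1 -2.8 -1.5 0 0;-1 -2.6 -1.8 0 0;-1 -2.3 -2.1 0 0
-1 -2.0 -2.4 0 0;-1 -1.7 -2.7 0 0;-1 -1.3 -2.9 0 0;-1 -0.9 -3.0 0 0;-1 -0.5 -3.1 0 0;-1 -0.1 -3.1 0 0;-1 0.3 -3.1 0 0;-1 0.7 -3.1 0 0
-1 1.1 -2.9 0 0;-1 1.5 -2.8 0 0;-1 1.8 -2.6 0 0;-1 2.1 -2.3 0 0;-1 2.4 -2.0 0 0;-1 2.7 -1.7 0 0;-1 2.9 -1.3 0 0;-1 3.0 -0.9 0 0
-1 3.1 -0.5 0 0;-1 3.1 -0.1 0 0;-1 3.1 0.3 0 0;-1 3.1 0.7 0 0;-1 2.9 1.1 0 0;-1 2.8 1.5 0 0;-1 2.6 1.8 0 0;-1 2.3 2.1 0 0
-1 2.0 2.4 0 0;-1 1.7 2.7 0 0;-1 1.3 2.9 0 0;-1 0.9 3.0 0 0;-1 0.5 3.1 0 0;-1 0.1 3.1 0 0;-1 -0.3 3.1 0 0;-1 -0.7 3.1 0 0
-1 -1.1 2.9 0 0;-1 -1.5 2.8 0 0;-1 -1.8 2.6 0 0;-1 -2.1 2.3 0 0;-1 -2.4 2.0 0 0;-1 -2.7 1.7 0 0;-1 -2.9 1.3 0 0;-1 -3.0 0.9 0 0
-1 -3.1 0.5 0 0;-1 -3.1 0.1 0 0;-1 -3.1 -0.3 0 0;-1 -3.1 -0.7 0 0;-1 -2.9 -1.1 0 0;-1 -2.8 -1.5 0 0;-1 -2.6 -1.8 0 0;-1 -2.3 -2.1 0 0
```

View pics/h2.png

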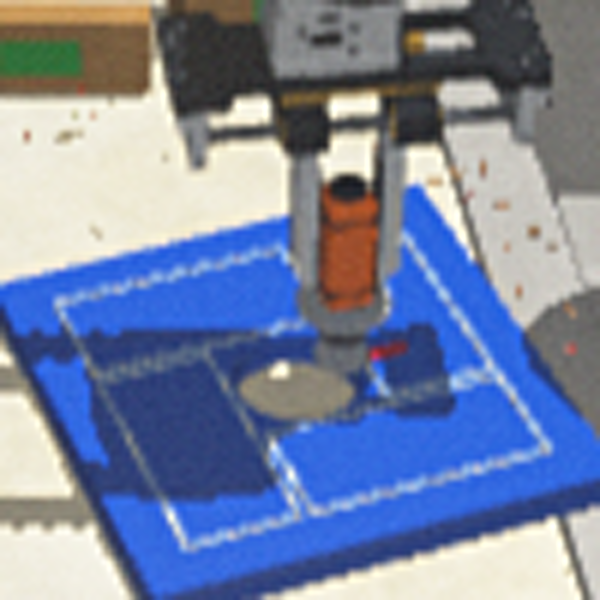

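Steady light contact: about 2.4 N down and 5 N sideways, with the cone seated at the rim beside the mark at crop (345,355). Running clockwise.

Request:
carry_out --deltas "-1 -3.1 0.5 0 0;-1 -3.1 0.1 0 0;-1 -3.1 -0.3 0 0;-1 -3.1 -0.7 0 0;-1 -2.9 -1.1 0 0;-1 -2.8 -1.5 0 0;-1 0 0 0 0;-1 0 0 0 0"

```text
time: 10.47
eef_pos: [544.7, -39.1, 76.8]
eef_rot: [[-0.0, 1.0, 0.001], [1.0, 0.0, -0.001], [-0.001, 0.001, -1.0]]
contact_force: [-1.1, -0.3, 1.1]
gripper_width: 0.296
gripper_force: 36.5
```

Request:
carry_out --deltas "-1 -2.6 -1.8 0 0;-1 -2.3 -2.1 0 0;-1 -2 -2.4 0 0;-1 -1.7 -2.7 0 0;-1 -1.3 -2.9 0 0;-1 -0.9 -3 0 0;-1 0 0 0 0;-1 0 0 0 0"

```text
time: 11.13
eef_pos: [528.8, -49.3, 76.4]
eef_rot: [[-0.001, 1.0, -0.001], [1.0, 0.001, -0.0], [-0.0, -0.001, -1.0]]
contact_force: [-0.5, 1.3, -0.0]
gripper_width: 0.299
gripper_force: 36.5
```

Request:
carry_out --deltas "-1 -0.5 -3.1 0 0;-1 -0.1 -3.1 0 0;-1 0.3 -3.1 0 0;-1 0.7 -3.1 0 0;-1 1.1 -2.9 0 0;-1 1.5 -2.8 0 0;-1 0 0 0 0;-1 0 0 0 0"

```text
time: 11.8
eef_pos: [510.6, -45.9, 76.3]
eef_rot: [[-0.001, 1.0, -0.001], [1.0, 0.001, 0.0], [0.0, -0.001, -1.0]]
contact_force: [0.7, 1.6, 0.5]
gripper_width: 0.297
gripper_force: 36.5
```

Request:
carry_out --deltas "-1 1.8 -2.6 0 0;-1 2.1 -2.3 0 0;-1 2.4 -2 0 0;-1 2.7 -1.7 0 0;-1 2.9 -1.3 0 0;-1 3 -0.9 0 0;-1 0 0 0 0;-1 0 0 0 0"

```text
time: 12.47
eef_pos: [500.2, -30.5, 76.4]
eef_rot: [[-0.001, 1.0, -0.001], [1.0, 0.001, 0.001], [0.001, -0.001, -1.0]]
contact_force: [2.0, 0.6, 0.7]
gripper_width: 0.301
gripper_force: 36.5
```

Request:
carry_out --deltas "-1 3.1 -0.5 0 0;-1 3.1 -0.1 0 0;-1 3.1 0.3 0 0;-1 3.1 0.7 0 0;-1 2.9 1.1 0 0;-1 2.8 1.5 0 0;-1 0 0 0 0;-1 0 0 0 0"

```text
time: 13.13
eef_pos: [503.5, -12.6, 76.3]
eef_rot: [[-0.001, 1.0, -0.0], [1.0, 0.001, 0.001], [0.001, -0.0, -1.0]]
contact_force: [1.8, -1.1, 0.1]
gripper_width: 0.296
gripper_force: 36.5
```

Request:
carry_out --deltas "-1 2.6 1.8 0 0;-1 2.3 2.1 0 0;-1 2 2.4 0 0;-1 1.7 2.7 0 0;-1 1.3 2.9 0 0;-1 0.9 3 0 0;-1 0 0 0 0;-1 0 0 0 0"

```text
time: 13.8
eef_pos: [519.0, -1.9, 76.6]
eef_rot: [[-0.001, 1.0, 0.001], [1.0, 0.001, 0.001], [0.001, 0.001, -1.0]]
contact_force: [1.8, -1.9, -0.1]
gripper_width: 0.296
gripper_force: 36.5
```

Request:
carry_out --deltas "-1 0.5 3.1 0 0;-1 0.1 3.1 0 0;-1 -0.3 3.1 0 0;-1 -0.7 3.1 0 0;-1 -1.1 2.9 0 0;-1 -1.5 2.8 0 0;-1 0 0 0 0;-1 0 0 0 0"

```text
time: 14.47
eef_pos: [536.9, -5.3, 76.5]
eef_rot: [[-0.001, 1.0, 0.001], [1.0, 0.001, 0.0], [0.0, 0.001, -1.0]]
contact_force: [-1.5, -1.7, 0.7]
gripper_width: 0.296
gripper_force: 36.5
```

Request:
carry_out --deltas "-1 -1.8 2.6 0 0;-1 -2.1 2.3 0 0;-1 -2.4 2 0 0;-1 -2.7 1.7 0 0;-1 -2.9 1.3 0 0;-1 -3 0.9 0 0;-1 0 0 0 0;-1 0 0 0 0"

```text
time: 15.13
eef_pos: [547.7, -20.8, 76.6]
eef_rot: [[-0.001, 1.0, 0.001], [1.0, 0.001, -0.001], [-0.001, 0.001, -1.0]]
contact_force: [-2.9, -0.6, 0.6]
gripper_width: 0.296
gripper_force: 36.5
```

Request:
carry_out --deltas "-1 -1.5 0.2 0 0;-1 0 0 0 0;-1 0 0 0 0;-1 0 0 0 0;-1 0 0 0 0;-1 0 0 0 0"

```text
time: 15.63
eef_pos: [547.7, -21.6, 76.6]
eef_rot: [[-0.001, 1.0, 0.001], [1.0, 0.001, -0.0], [-0.0, 0.001, -1.0]]
contact_force: [-2.1, 1.0, 1.1]
gripper_width: 0.299
gripper_force: 36.5
```

Run:
```python
from h import *
f=[]
for i in range(4):
    c=cam('top');f.append(arm.sense()['contact_force'])
print(np.mean(f,0));a=cv2.resize(c['image'][190:300,280:400],None,fx=5,fy=5,interpolation=cv2.INTER_CUBIC);cv2.imwrite('pics/h3.png',a)
```

```text
[-1.74257216  0.32893253  1.18388538]
```

Request:
carry_out --deltas "-1 0 0 -8 0;-1 0 0 -15 0;-1 0 0 -20 0;-1 0 0 -25 0;-1 0 0 -25 0;-1 0 0 -15 0;-1 0 0 -7 0;-1 -10 -1 0 0"

```text
time: 16.5
eef_pos: [548.1, -30.8, 194.1]
eef_rot: [[-0.003, 1.0, 0.006], [1.0, 0.003, 0.0], [0.0, 0.006, -1.0]]
contact_force: [0.6, 0.3, -1.3]
gripper_width: 0.295
gripper_force: 36.5
```

Request:
carry_out --deltas "-1 -20 -2 0 0;-1 -30 -3 0 0;-1 -30 -3 0 0;-1 -30 -3 0 0;-1 -30 -3 0 0;-1 -30 -3 0 0;-1 -30 -3 0 0;-1 -30 -3 0 0"

```text
time: 17.17
eef_pos: [522.4, -263.5, 189.2]
eef_rot: [[-0.001, 1.0, -0.003], [1.0, 0.001, 0.001], [0.001, -0.003, -1.0]]
contact_force: [0.6, -0.4, -1.8]
gripper_width: 0.295
gripper_force: 36.5
```

Request:
carry_out --deltas "-1 -30 -3 0 0;-1 -30 -3 0 0;-1 -30 -3 0 0;-1 -30 -3 0 0;-1 -30 -3 0 0;-1 -30 -3 0 0;-1 -20 -2 0 0;-1 -15 -1 0 0"

```text
time: 17.83
eef_pos: [500.9, -479.4, 188.2]
eef_rot: [[0.002, 1.0, -0.003], [1.0, -0.002, 0.002], [0.002, -0.003, -1.0]]
contact_force: [-0.3, -0.2, -1.4]
gripper_width: 0.296
gripper_force: 36.5
```

Request:
carry_out --deltas "-1 0 0 0 0;-1 0 0 0 0;-1 0 0 0 0;-1 0 0 0 0"

```text
time: 18.17
eef_pos: [503.1, -475.5, 191.0]
eef_rot: [[-0.002, 1.0, -0.0], [1.0, 0.002, 0.001], [0.001, -0.0, -1.0]]
contact_force: [0.5, 0.0, -1.7]
gripper_width: 0.302
gripper_force: 36.5
```

Run:
```python
from h import *
s=arm.sense();print(s['eef_pos'],s['eef_rot'].round(3).tolist(),s['contact_force'])
t=cam('top');c=cam('side');p=s['eef_pos']
print('tcp,tip,top of handle',((proj(c,[p,p-[0,0,68.3],p+[0,0,54.7]])-(300,260))*5).round(),'tri seat side',proj(c,[505.5,-446.5,70]))
a=cv2.resize(c['image'][260:380,300:420],None,fx=5,fy=5,interpolation=cv2.INTER_CUBIC);cv2.imwrite('pics/h4.png',a)
```

```text
[ 503.10248619 -475.52260596  191.03181167] [[-0.002, 1.0, -0.0], [1.0, 0.002, 0.001], [0.001, -0.0, -1.0]] [ 0.45476989  0.03151208 -1.70474613]
tcp,tip,top of handle [[269. 404.]
 [261. 504.]
 [276. 319.]] tri seat side [[349.82769397 365.19778584]]
```

View pics/h4.png

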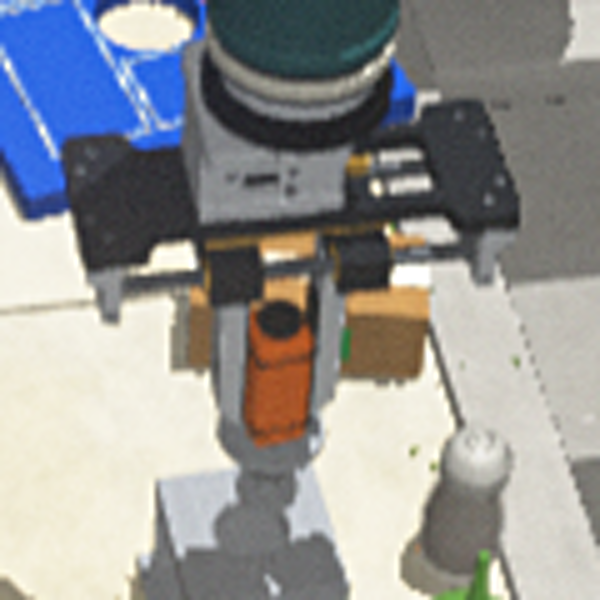

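The tool hangs upright: head at crop (265,500) against predicted (261,504). It's 29 mm too far in -y, so I'll correct that, then lower it in two stages.

Request:
carry_out --deltas "-1 10 1 0 0;-1 14 1 0 0;-1 4.8 0.4 0 0;-1 0 0 0 0;-1 0 0 10 0;-1 0 0 15 0;-1 0 0 0 0;-1 0 0 0 0"

```text
time: 18.93
eef_pos: [504.5, -447.5, 164.3]
eef_rot: [[-0.001, 1.0, -0.003], [1.0, 0.001, 0.003], [0.003, -0.003, -1.0]]
contact_force: [-0.3, -1.2, -1.3]
gripper_width: 0.298
gripper_force: 36.5
```

Request:
carry_out --deltas "-1 0 0 0 0;-1 0 0 0 0;-1 0 0 10 0;-1 0 0 10 0;-1 0 0 0 0;-1 0 0 0 0"

```text
time: 19.43
eef_pos: [504.7, -447.2, 144.5]
eef_rot: [[-0.001, 1.0, -0.002], [1.0, 0.001, 0.003], [0.003, -0.002, -1.0]]
contact_force: [-0.2, 0.5, -0.2]
gripper_width: 0.296
gripper_force: 36.5
```

Request:
carry_out --deltas "-1 0.4 0.7 8 0;-1 0 0 10 0;-1 0 0 10 0;-1 0 0 10 0;-1 0 0 8 0;-1 0 0 5 0;-1 0 0 0 0;-1 0 0 0 0"

```text
time: 20.1
eef_pos: [505.9, -447.3, 94.9]
eef_rot: [[-0.001, 1.0, -0.001], [1.0, 0.001, 0.001], [0.001, -0.001, -1.0]]
contact_force: [0.5, -0.3, -2.3]
gripper_width: 0.295
gripper_force: 36.5
```

Request:
carry_out --deltas "-1 0 0 2 0;-1 0 0 2 0;-1 0 0 0 0;-1 0 0 0 0;-1 0 0 0 0"

```text
time: 20.52
eef_pos: [506.1, -447.5, 91.7]
eef_rot: [[-0.001, 1.0, 0.0], [1.0, 0.001, -0.0], [-0.0, 0.0, -1.0]]
contact_force: [-1.0, -0.6, -1.9]
gripper_width: 0.295
gripper_force: 36.5
```

Request:
carry_out --deltas "-1 0.4 -0.4 2 0;-1 0 0 1 0;-1 0 0 0 0;-1 0 0 0 0;-1 0 0 0 0"

```text
time: 20.93
eef_pos: [505.6, -447.0, 88.3]
eef_rot: [[-0.001, 1.0, -0.0], [1.0, 0.001, 0.0], [0.0, -0.0, -1.0]]
contact_force: [0.5, 0.1, -2.3]
gripper_width: 0.299
gripper_force: 36.5
```

Request:
carry_out --deltas "-1 0 0 1 0;-1 0 0 0 0;-1 0 0 0 0;-1 0 0 0 0"

```text
time: 21.27
eef_pos: [505.6, -447.1, 88.3]
eef_rot: [[-0.001, 1.0, 0.0], [1.0, 0.001, -0.0], [-0.0, 0.0, -1.0]]
contact_force: [-2.4, 1.7, 2.6]
gripper_width: 0.298
gripper_force: 36.5
```

Seated: the vertical force reversed at TCP z 88.3. Releasing and lifting off.

Request:
carry_out --deltas "0.6 0 0 0 0;0.6 0 0 0 0;0.6 0 0 0 0;0.6 0 0 0 0;0.6 0 0 0 0;0.6 0 0 0 0;0.6 0 0 0 0;0.6 0 0 0 0"

```text
time: 21.93
eef_pos: [505.6, -447.0, 87.4]
eef_rot: [[-0.001, 1.0, 0.0], [1.0, 0.001, 0.0], [0.0, 0.0, -1.0]]
contact_force: [-0.3, -0.6, -0.1]
gripper_width: 0.79
gripper_force: 0.0
```

Request:
carry_out --deltas "1 0 0 -10 0;1 0 0 -25 0;1 0 0 -25 0;1 0 0 -25 0;1 0 0 -25 0;1 0 0 -10 0;1 0 0 0 0;1 0 0 0 0"

```text
time: 22.6
eef_pos: [505.7, -447.2, 207.8]
eef_rot: [[-0.001, 1.0, 0.001], [1.0, 0.001, -0.001], [-0.001, 0.001, -1.0]]
contact_force: [-0.2, 0.9, 0.0]
gripper_width: 1.001
gripper_force: 0.0
```

```bash
cat > carts.py <<'E'
from h import *
def carts(c,z=50):
    h=c['hsv'];m=((h[...,1]>85)&(h[...,2]>120)&(h[...,0]<25)).astype(np.uint8)
    m[:190]=0;m[303:]=0;m[:,:175]=0;m[:,470:]=0
    m=cv2.morphologyEx(m,cv2.MORPH_CLOSE,np.ones((9,9)));out=[]
    for k in blobs(m,250):
        zz=z
        r=cv2.minAreaRect(onz(c,k,zz)[:,:2].astype(np.float32))
        if np.linalg.norm(np.array(r[0])-(524,-26))<130: r=cv2.minAreaRect(onz(c,k,70)[:,:2].astype(np.float32))
        b=cv2.boxPoints(r);e=b[1]-b[0];f=b[2]-b[1];L=e if np.linalg.norm(e)>np.linalg.norm(f) else f
        a=np.degrees(np.arctan2(L[1],L[0]));a=(a+90)%180-90
        out.append((np.round(r[0],1),round(a,1),np.round(r[1])))
    return out
E
python3 - <<'E'
from carts import *
t=cam('top');s=cam('side')
for o in carts(t):print(o)
print(arm.sense()['eef_pos'])
a=cv2.resize(s['image'][320:410,310:400],None,fx=5,fy=5,interpolation=cv2.INTER_CUBIC);cv2.imwrite('pics/h5.png',a)
E
```

```text
(array([ 570.6, -268. ]), np.float32(-11.6), array([ 54., 121.]))
(array([494.7, 284.1]), np.float32(6.6), array([269.,  82.]))
[ 504.9941042  -446.43607808  204.99305364]
```

View pics/h5.png

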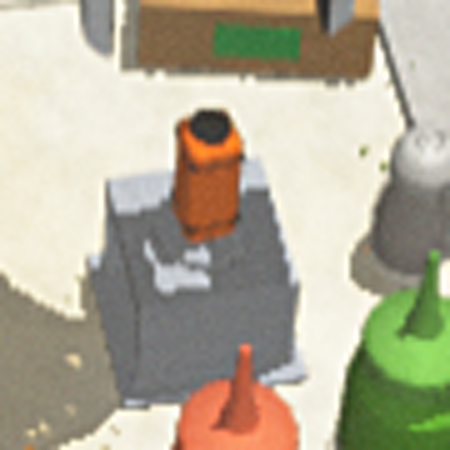

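The tool is hanging upright in the stand (handle at crop (208,180)). Now carton D: I'll turn to its heading of -11.6° and go to its near-side grip point.

Request:
carry_out --deltas "1 0 0 0 0.118;1 0 0 0 0.118;1 0 0 0 0.118;1 0 0 0 0.118;1 0 0 0 0.118;1 0 0 0 0.118;1 0 0 0 0.118;1 0 0 0 0.118"

```text
time: 23.37
eef_pos: [504.9, -446.3, 204.4]
eef_rot: [[0.813, 0.583, -0.003], [0.583, -0.813, 0.004], [-0.001, -0.005, -1.0]]
contact_force: [0.5, -0.2, 0.9]
gripper_width: 1.001
gripper_force: 0.0
```

Request:
carry_out --deltas "1 0 0 0 0.118;1 0 0 0 0.118;1 0 0 0 0.118;1 0 0 0 0.118;1 0 0 0 0.118;1 0 0 0 0.118;1 0 0 0 0.121;1 0 0 0 0"

```text
time: 24.03
eef_pos: [504.9, -446.4, 204.6]
eef_rot: [[0.979, -0.202, -0.003], [-0.202, -0.979, 0.003], [-0.004, -0.003, -1.0]]
contact_force: [-0.0, -0.1, 0.6]
gripper_width: 1.001
gripper_force: 0.0
```

Request:
carry_out --deltas "1 1.4 -26.9 0 0;1 1.4 -26.9 0 0;1 1.4 -26.9 0 0;1 1.4 -26.9 0 0;1 1.4 -26.9 0 0;1 1.4 -26.9 0 0;1 1.4 -27 0 0;1 0 0 0 0"

```text
time: 24.7
eef_pos: [553.6, -259.4, 206.2]
eef_rot: [[0.982, -0.191, -0.001], [-0.191, -0.982, 0.004], [-0.002, -0.004, -1.0]]
contact_force: [-0.5, -0.1, -0.2]
gripper_width: 0.998
gripper_force: 0.0
```

Request:
carry_out --deltas "1 0 0 20 0;1 0 0 25 0;1 0 0 25 0;1 0 0 25 0;1 0 0 20 0;1 0 0 5 0;1 0 0 0 0;1 0 0 0 0"

```text
time: 25.37
eef_pos: [552.8, -264.8, 87.5]
eef_rot: [[0.98, -0.199, -0.0], [-0.199, -0.98, 0.0], [-0.0, -0.0, -1.0]]
contact_force: [0.7, -0.3, 0.4]
gripper_width: 0.998
gripper_force: 0.0
```

Run:
```python
from carts import *
t=cam('top')
s=arm.sense();print(s['eef_pos'],s['eef_rot'].round(3).tolist(),s['joint_positions'].round(2));
for o in carts(t):print(o)
s=cam('side');a=cv2.resize(s['image'][240:360,290:410],None,fx=5,fy=5,interpolation=cv2.INTER_CUBIC);cv2.imwrite('pics/h6.png',a)
```

```text
[ 553.49962269 -265.10226351   88.78073112] [[0.98, -0.199, 0.002], [-0.199, -0.98, -0.001], [0.002, 0.001, -1.0]] [-0.54  0.27  1.39 -0.    1.48  1.23]
(array([494.7, 284.1]), np.float32(6.4), array([269.,  82.]))
```

View pics/h6.png

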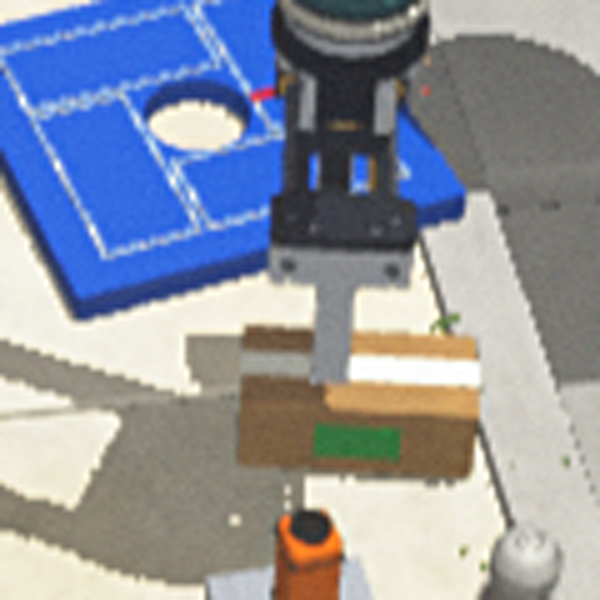

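The gripper is aligned over carton D, with the near finger at crop (332,375), slightly on the robot side of the carton's middle as planned. Lowering and gripping.

Request:
carry_out --deltas "1 0 0 15 0;1 0 0 20 0;1 0 0 20 0;1 0 0 15 0;1 0 0 6 0;-1 0 0 0 0;-1 0 0 0 0;-1 0 0 0 0" --force 30

```text
time: 26.13
eef_pos: [554.2, -265.2, 13.6]
eef_rot: [[0.98, -0.2, 0.003], [-0.2, -0.98, -0.002], [0.004, 0.001, -1.0]]
contact_force: [0.9, -0.3, -0.1]
gripper_width: 0.821
gripper_force: 0.0
```

Request:
carry_out --deltas "-1 0 0 0 0;-1 0 0 0 0;-1 0 0 0 0;-1 0 0 0 0;-1 0 0 0 0;-1 0 0 0 0;-1 0 0 0 0;-1 0 0 0 0"

```text
time: 26.8
eef_pos: [553.5, -265.4, 12.8]
eef_rot: [[0.98, -0.2, 0.002], [-0.2, -0.98, -0.002], [0.002, 0.002, -1.0]]
contact_force: [-1.2, -1.9, 5.5]
gripper_width: 0.616
gripper_force: 30.0
```

Request:
carry_out --deltas "-1 0 0 -10 0;-1 0 0 -20 0;-1 0 0 -25 0;-1 0 0 -20 0;-1 -3 -13 0 0;-1 -5.4 -25.8 0 0;-1 -5.4 -26 0 0;-1 -5.4 -26 0 0"

```text
time: 27.47
eef_pos: [550.7, -168.8, 84.3]
eef_rot: [[0.98, -0.2, -0.003], [-0.2, -0.98, 0.003], [-0.004, -0.002, -1.0]]
contact_force: [0.1, 0.4, -1.0]
gripper_width: 0.617
gripper_force: 29.9
```

Request:
carry_out --deltas "-1 -5.4 -26 0 0;-1 -5.4 -26 0 0;-1 -4.4 -21 0 0;-1 -2 -12 0 -0.1;-1 0 0 0 -0.11;-1 0 0 0 -0.11;-1 0 0 0 -0.109;-1 0 0 0 0"

```text
time: 28.13
eef_pos: [550.7, -82.9, 84.3]
eef_rot: [[0.973, 0.229, -0.004], [0.229, -0.973, 0.002], [-0.003, -0.003, -1.0]]
contact_force: [-1.1, 0.2, -2.0]
gripper_width: 0.62
gripper_force: 29.9
```

Request:
carry_out --deltas "-1 0 0 0 0;-1 0 0 0 0;-1 0 0 0 0;-1 0 0 0 0"

```text
time: 28.47
eef_pos: [552.1, -84.7, 86.2]
eef_rot: [[0.974, 0.225, -0.0], [0.225, -0.974, 0.0], [-0.0, -0.0, -1.0]]
contact_force: [0.1, 0.1, -1.1]
gripper_width: 0.615
gripper_force: 29.9
```

```bash
cat > go.py <<'E'
import sys
from carts import *
# remaining tool-axis shift to TCP target x y z yaw(deg)
x,y,z,a=map(float,sys.argv[1:5]);s=arm.sense();p,R=np.array(s['eef_pos']),np.array(s['eef_rot'])
phi=np.degrees(np.arctan2(R[1,0],R[0,0]));d=R.T@(np.array([x,y,z])-p)
print('pos',p.round(1),'yaw',phi.round(1),'shift',d.round(1),'twist',np.radians((phi-a+180)%360-180).round(3),'f',s['contact_force'].round(1),s['gripper_width'],'t',s['time'])
E
python3 go.py 553 -85.9 33 13.1
python3 - <<'E'
from carts import *
t=cam('top');a=cv2.resize(t['image'][185:310,190:450],None,fx=3,fy=3,interpolation=cv2.INTER_CUBIC);cv2.imwrite('pics/h7.png',a)
E
```

```text
pos [552.1 -84.7  86.2] yaw 13.0 shift [ 0.6  1.3 53.2] twist -0.002 f [ 0.1  0.1 -1.1] 0.6148926399963718 t 28.4667
```

View pics/h7.png

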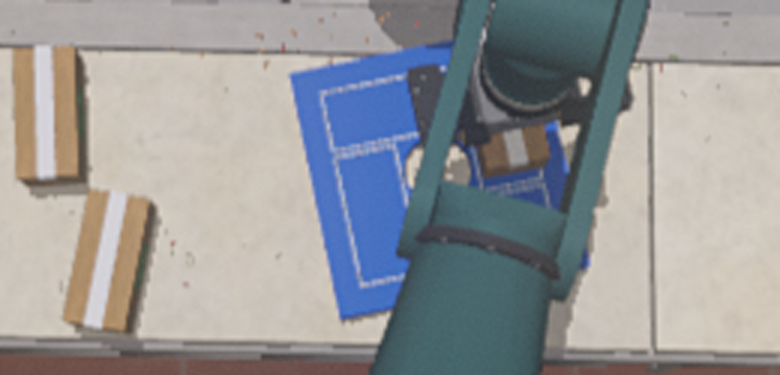

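Carton D is over its place (crop (515,150)). The other two cartons are still at crop (45,110) and (110,260). Lowering.

Request:
carry_out --deltas "-1 0.6 1.3 15 0;-1 0 0 20 0;-1 0 0 10 0;-1 0 0 5 0;-1 0 0 2 0;-1 0 0 1 0;-1 0 0 0 0;-1 0 0 0 0"

```text
time: 29.18
eef_pos: [554.0, -86.2, 34.5]
eef_rot: [[0.974, 0.226, 0.002], [0.226, -0.974, -0.0], [0.002, 0.001, -1.0]]
contact_force: [0.6, -0.0, -1.9]
gripper_width: 0.614
gripper_force: 29.9
```

Request:
carry_out --deltas "0.6 0 0 0 0;0.6 0 0 0 0;0.6 0 0 0 0;0.6 0 0 0 0;0.6 0 0 0 0;0.6 0 0 0 0;0.6 0 0 0 0;0.6 0 0 0 0"

```text
time: 29.85
eef_pos: [553.2, -86.0, 33.5]
eef_rot: [[0.974, 0.226, 0.0], [0.226, -0.974, 0.0], [0.0, -0.0, -1.0]]
contact_force: [0.1, -0.6, 0.4]
gripper_width: 0.801
gripper_force: 0.0
```

Request:
carry_out --deltas "0.6 0 0 -10 0;0.6 0 0 -20 0;0.6 0 0 -30 0;1 0 0 -30 0;1 0 0 -30 0;1 0 0 -30 0;1 0 0 -15 0;1 0 0 0 0"

```text
time: 30.52
eef_pos: [555.6, -86.6, 204.9]
eef_rot: [[0.974, 0.226, 0.011], [0.226, -0.974, -0.003], [0.01, 0.005, -1.0]]
contact_force: [0.2, 0.6, 1.2]
gripper_width: 0.997
gripper_force: 0.0
```

Request:
carry_out --deltas "1 0 -15 0 0;1 0 -30 0 0;1 0 -30 0 0;1 0 -30 0 0;1 0 -30 0 0;1 0 -30 0 0;1 0 -30 0 0;1 0 -30 0 0"

```text
time: 31.18
eef_pos: [499.9, 135.2, 195.8]
eef_rot: [[0.974, 0.226, -0.005], [0.226, -0.974, -0.0], [-0.005, -0.001, -1.0]]
contact_force: [0.4, -0.0, -0.7]
gripper_width: 1.004
gripper_force: 0.0
```

```bash
python3 - <<'E'
from carts import *
t=cam('top')
h=t['hsv'];M=((h[...,1]>85)&(h[...,2]>120)&(h[...,0]<25)).astype(np.uint8)
for nm,(x0,y0,x1,y1) in dict(A=(200,192,237,250),B=(206,246,246,302),slab=(300,196,400,300)).items():
    if nm=='slab':
        print([ (o[0],o[1],o[2]) for o in carts(t)])
    k=[q for q in blobs(M[y0:y1,x0:x1],30)]
    if k:
        pts=np.vstack(k)+(x0,y0);z=70 if nm=='slab' else 50;r=cv2.minAreaRect(onz(t,pts,z)[:,:2].astype(np.float32));print(nm,r)
E
python3 go.py 0 0 0 0
```

```text
A ((564.44189453125, 321.70098876953125), (121.56171417236328, 18.854145050048828), 5.688329219818115)
B ((425.84466552734375, 276.82476806640625), (55.7084846496582, 122.39640045166016), 82.42945861816406)
[(array([425.8, 276.8]), np.float32(-7.6), array([ 56., 122.])), (array([563.5, 340. ]), np.float32(3.8), array([124.,  55.])), (array([571.8, -79.1]), np.float32(12.0), array([119.,  55.]))]
slab ((571.8311767578125, -79.13994598388672), (118.91069030761719, 54.79142379760742), 12.006035804748535)
pos [498.5 140.3 195.9] yaw 13.4 shift [-516.5   22.3  198.3] twist 0.234 f [-2.2  2.8  0.4] 0.9966093743732576 t 31.2333
```

Carton A has been knocked aside and is now at (563.5, 340), 3.8°. D sits within 3 mm of its place. Now working out the moves to A.

```bash
python3 go.py 581.5 341.2 200 3.8
```

```text
pos [498.5 140.3 195.9] yaw 13.4 shift [ 127.2 -176.3   -3.6] twist 0.167 f [-2.2  2.8  0.4] 0.9966093743732576 t 31.2333
```

Request:
carry_out --deltas "1 18 -25 0 0;1 18 -25 0 0;1 18 -25 0 0;1 18 -25 0 0;1 18 -25 0 0;1 18 -25 0 0;1 18 -25 0 0;1 0 0 0 0.083"

```text
time: 31.9
eef_pos: [584.3, 337.2, 193.2]
eef_rot: [[0.989, 0.148, -0.007], [0.148, -0.989, -0.0], [-0.007, -0.001, -1.0]]
contact_force: [-1.6, -0.5, -1.1]
gripper_width: 0.999
gripper_force: 0.0
```

Request:
carry_out --deltas "1 0 0 0 0.082;1 0 0 15 0;1 0 0 25 0;1 0 0 25 0;1 0 0 25 0;1 0 0 15 0;1 0 0 0 0;1 0 0 0 0"

```text
time: 32.57
eef_pos: [583.3, 331.9, 90.3]
eef_rot: [[0.998, 0.063, -0.006], [0.063, -0.998, -0.002], [-0.006, 0.002, -1.0]]
contact_force: [-0.1, -0.2, -0.7]
gripper_width: 0.997
gripper_force: 0.0
```

Request:
carry_out --deltas "1 0 0 0 0;1 0 0 0 0;1 0 0 0 0"

```text
time: 32.82
eef_pos: [586.4, 332.6, 95.5]
eef_rot: [[0.998, 0.063, 0.003], [0.063, -0.998, 0.002], [0.003, -0.001, -1.0]]
contact_force: [0.2, 1.1, -0.8]
gripper_width: 1.001
gripper_force: 0.0
```

```bash
python3 go.py 581.5 341.2 12 3.8;python3 - <<'E'
from carts import *
s=cam('side');a=cv2.resize(s['image'][140:240,260:380],None,fx=5,fy=5,interpolation=cv2.INTER_CUBIC);cv2.imwrite('pics/h8.png',a)
E
```

```text
pos [586.4 332.6  95.5] yaw 3.6 shift [-4.7 -8.7 83.5] twist -0.003 f [ 0.2  1.1 -0.8] 1.0007488055266511 t 32.8167
```

View pics/h8.png

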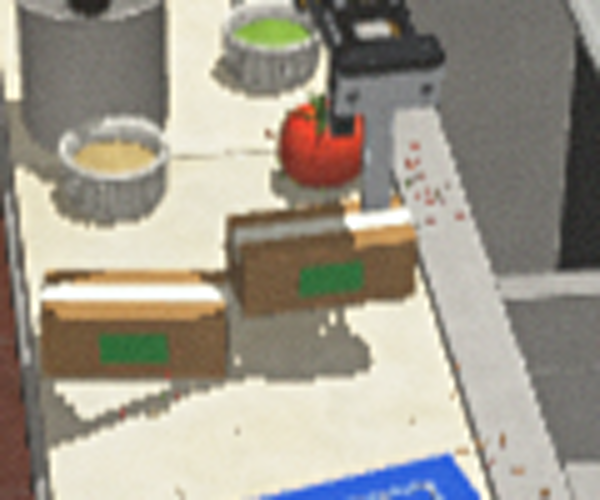

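Run:
```python
from carts import *
s=cam('side')
c,a=np.array([563.5,340]),np.radians(3.8);u=np.array([np.cos(a),np.sin(a)]);v=np.array([-u[1],u[0]])
for n,z in ((-1,50),(-1,0),(1,50)):
    print(n,z,[((proj(s,[*(c+i*62*u+n*29*v),z])[0]-(260,140))*5).round() for i in(-1,1)])
```

```text
-1 50 [array([239., 259.]), array([416., 240.])]
-1 0 [array([240., 319.]), array([413., 299.])]
1 50 [array([223., 213.]), array([396., 194.])]
```

The predicted corners match the picture (near top edge (240,258)–(415,240)). Lowering and gripping A.

Request:
carry_out --deltas "1 -4.7 -8.7 8 0;1 0 0 15 0;1 0 0 20 0;1 0 0 20 0;1 0 0 15 0;1 0 0 5.5 0;-1 0 0 0 0;-1 0 0 0 0"

```text
time: 33.58
eef_pos: [580.4, 340.9, 10.2]
eef_rot: [[0.998, 0.063, 0.0], [0.063, -0.998, 0.0], [0.0, -0.0, -1.0]]
contact_force: [0.2, 0.2, 0.4]
gripper_width: 0.895
gripper_force: 0.0
```

Request:
carry_out --deltas "-1 0 0 0 0;-1 0 0 0 0;-1 0 0 0 0;-1 0 0 0 0;-1 0 0 0 0;-1 0 0 0 0;-1 0 0 0 0;-1 0 0 0 0"

```text
time: 34.25
eef_pos: [581.0, 340.9, 11.2]
eef_rot: [[0.998, 0.063, 0.002], [0.063, -0.998, 0.001], [0.002, -0.001, -1.0]]
contact_force: [-1.0, 0.8, 4.8]
gripper_width: 0.613
gripper_force: 29.9
```

Request:
carry_out --deltas "-1 0 0 0 0;-1 0 0 0 0;-1 0 0 -10 0;-1 0 0 -20 0;-1 0 0 -25 0;-1 0 0 -20 0;-1 0 0 0 0;-1 0 0 0 0"

```text
time: 34.92
eef_pos: [580.8, 340.6, 85.7]
eef_rot: [[0.998, 0.063, 0.002], [0.063, -0.998, 0.001], [0.002, -0.001, -1.0]]
contact_force: [-0.1, 0.3, -2.7]
gripper_width: 0.614
gripper_force: 29.9
```

```bash
python3 go.py 495.4 34 87 13.1
```

```text
pos [580.8 340.6  85.7] yaw 3.6 shift [-104.5  300.7   -1.7] twist -0.166 f [-0.1  0.3 -2.7] 0.6139169788714198 t 34.9167
```

Request:
carry_out --deltas "-1 -4 12.7 0 0;-1 -9 26 0 0;-1 -9 26 0 0;-1 -9 26 0 0;-1 -9 26 0 0;-1 -9 26 0 0;-1 -9 26 0 0;-1 -9 26 0 0"

```text
time: 35.58
eef_pos: [523.2, 140.4, 81.8]
eef_rot: [[0.998, 0.063, -0.006], [0.063, -0.998, -0.001], [-0.006, 0.001, -1.0]]
contact_force: [1.2, -0.4, -2.0]
gripper_width: 0.618
gripper_force: 29.9
```

Request:
carry_out --deltas "-1 -9 26 0 0;-1 -9 26 0 0;-1 -9 26 0 0;-1 -6.5 20 0 -0.08;-1 -4 8 0 -0.086;-1 0 0 0 0;-1 0 0 0 0;-1 0 0 0 0"

```text
time: 36.25
eef_pos: [494.9, 34.2, 83.6]
eef_rot: [[0.974, 0.225, -0.002], [0.225, -0.974, 0.001], [-0.002, -0.001, -1.0]]
contact_force: [1.1, -0.1, -2.0]
gripper_width: 0.618
gripper_force: 29.9
```

Request:
carry_out --deltas "-1 0 0 0 0;-1 0 0 0 0;-1 0 0 0 0"

```text
time: 36.5
eef_pos: [495.7, 34.3, 84.8]
eef_rot: [[0.974, 0.227, -0.0], [0.227, -0.974, 0.0], [-0.0, -0.0, -1.0]]
contact_force: [-0.4, 0.2, -1.9]
gripper_width: 0.612
gripper_force: 29.9
```

```bash
python3 go.py 494.9 33.9 32 13.1
```

```text
pos [495.7  34.3  84.8] yaw 13.1 shift [-0.9  0.2 52.8] twist 0.001 f [-0.4  0.2 -1.9] 0.6123747321573495 t 36.5
```

Request:
carry_out --deltas "-1 -0.9 0.2 15 0;-1 0 0 20 0;-1 0 0 10 0;-1 0 0 4 0;-1 0 0 2 0;-1 0 0 1.5 0;-1 0 0 0 0;-1 0 0 0 0"

```text
time: 37.17
eef_pos: [495.6, 33.2, 33.4]
eef_rot: [[0.974, 0.227, 0.002], [0.227, -0.974, -0.0], [0.002, 0.0, -1.0]]
contact_force: [0.3, 0.3, -2.0]
gripper_width: 0.62
gripper_force: 29.9
```

Request:
carry_out --deltas "0.6 0 0 0 0;0.6 0 0 0 0;0.6 0 0 0 0;0.6 0 0 0 0;0.6 0 0 0 0;0.6 0 0 0 0;0.6 0 0 0 0;0.6 0 0 0 0"

```text
time: 37.83
eef_pos: [494.8, 33.2, 32.5]
eef_rot: [[0.974, 0.227, 0.0], [0.227, -0.974, 0.0], [0.0, -0.0, -1.0]]
contact_force: [-0.3, 0.9, -0.1]
gripper_width: 0.798
gripper_force: 0.0
```

Request:
carry_out --deltas "0.6 0 0 -10 0;0.6 0 0 -20 0;0.6 0 0 -30 0;1 0 0 -30 0;1 0 0 -30 0;1 0 0 -30 0;1 0 0 -20 0;1 0 0 0 0"

```text
time: 38.5
eef_pos: [497.6, 33.1, 209.3]
eef_rot: [[0.974, 0.227, 0.012], [0.227, -0.974, -0.001], [0.011, 0.003, -1.0]]
contact_force: [0.1, -0.7, 2.1]
gripper_width: 1.0
gripper_force: 0.0
```

```bash
python3 -c "
from carts import *
for o in carts(cam('top')):print(o)"
python3 go.py 426 277 200 -7.6
```

```text
(array([425.6, 276.3]), np.float32(-8.3), array([ 56., 121.]))
(array([489.8,  34. ]), np.float32(-77.2), array([55., 55.]))
(array([570.6, -80.2]), np.float32(11.6), array([122.,  55.]))
pos [496.4  33.1 206.2] yaw 13.1 shift [ -13.3 -253.5    5.6] twist 0.361 f [1.2 0.7 0.1] 1.0017269777947393 t 38.55
```

Request:
carry_out --deltas "1 0 -13 0 0;1 0.4 -29 0 0;1 0.4 -29 0 0;1 0.4 -29 0 0;1 0.4 -29 0 0;1 0.4 -29 0 0;1 0.4 -29 0 0;1 0.4 -29 0 0"

```text
time: 39.22
eef_pos: [447.1, 245.1, 200.4]
eef_rot: [[0.974, 0.227, -0.003], [0.227, -0.974, -0.001], [-0.003, 0.001, -1.0]]
contact_force: [-0.7, 0.5, 1.2]
gripper_width: 1.001
gripper_force: 0.0
```

Request:
carry_out --deltas "1 0.4 -20 0 0;1 0.2 -10.7 0 0.12;1 0 0 0 0.123;1 0 0 15 0.12;1 0 0 30 0;1 0 0 30 0;1 0 0 25 0;1 0 0 10 0"

```text
time: 39.88
eef_pos: [438.4, 272.5, 86.2]
eef_rot: [[0.991, -0.134, -0.01], [-0.134, -0.991, -0.005], [-0.009, 0.006, -1.0]]
contact_force: [-0.2, -0.5, 0.0]
gripper_width: 1.0
gripper_force: 0.0
```

Request:
carry_out --deltas "1 0 0 0 0;1 0 0 0 0;1 0 0 0 0;1 0 0 0 0"

```text
time: 40.22
eef_pos: [443.5, 274.8, 94.6]
eef_rot: [[0.991, -0.134, 0.004], [-0.134, -0.991, 0.002], [0.003, -0.002, -1.0]]
contact_force: [0.3, -0.2, -0.2]
gripper_width: 1.001
gripper_force: 0.0
```

```bash
python3 go.py 443.5 274 12 -8
python3 - <<'E'
from carts import *
t=cam('top');h=t['hsv'];M=((h[...,1]>85)&(h[...,2]>120)&(h[...,0]<25)).astype(np.uint8);M[:190]=0;M[303:]=0
M[:,:300]=0;M[:,400:]=0
M=cv2.morphologyEx(M,cv2.MORPH_CLOSE,np.ones((9,9)))
for k in blobs(M,100): print(cv2.minAreaRect(onz(t,k,70)[:,:2].astype(np.float32)))
s=cam('side')
c,a=np.array([425.7,276.5]),np.radians(-8);u=np.array([np.cos(a),np.sin(a)]);v=np.array([-u[1],u[0]])
for n,z in ((-1,50),(-1,0),(1,50)):
    print(n,z,[((proj(s,[*(c+i*62*u+n*29*v),z])[0]-(250,160))*5).round() for i in(-1,1)])
a=cv2.resize(s['image'][160:280,250:370],None,fx=5,fy=5,interpolation=cv2.INTER_CUBIC);cv2.imwrite('pics/h9.png',a)
E
```

```text
pos [443.5 274.8  94.6] yaw -7.7 shift [-0.1  1.  82.6] twist 0.005 f [ 0.3 -0.2 -0.2] 1.000570969543657 t 40.2167
((477.5967712402344, 30.946807861328125), (121.37642669677734, 53.76964569091797), 14.117013931274414)
((571.8626708984375, -79.22201538085938), (118.90158081054688, 54.70591354370117), 12.057126998901367)
-1 50 [array([ 85., 218.]), array([272., 219.])]
-1 0 [array([ 88., 278.]), array([272., 279.])]
1 50 [array([ 91., 168.]), array([273., 169.])]
```

View pics/h9.png

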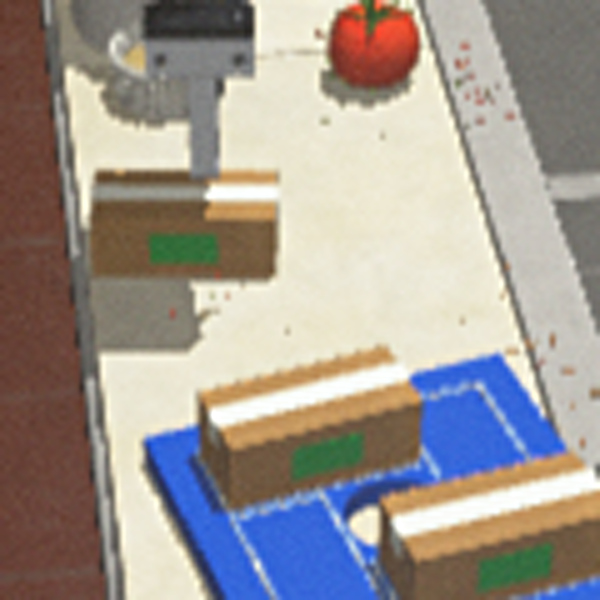

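A is in its place (477.6, 30.9) and the gripper stands over B at crop (205,170), matching the prediction. Lowering and gripping.

Request:
carry_out --deltas "1 0 1 10 0;1 0 0 15 0;1 0 0 20 0;1 0 0 20 0;1 0 0 12 0;1 0 0 5.5 0;-1 0 0 0 0;-1 0 0 0 0"

```text
time: 40.98
eef_pos: [442.4, 273.4, 10.4]
eef_rot: [[0.991, -0.134, 0.001], [-0.134, -0.991, 0.0], [0.001, -0.0, -1.0]]
contact_force: [0.5, 1.3, -0.1]
gripper_width: 0.897
gripper_force: 0.0
```

Request:
carry_out --deltas "-1 0 0 0 0;-1 0 0 0 0;-1 0 0 0 0;-1 0 0 0 0;-1 0 0 0 0;-1 0 0 0 0;-1 0 0 0 0;-1 0 0 0 0"

```text
time: 41.65
eef_pos: [442.6, 273.4, 10.9]
eef_rot: [[0.991, -0.134, 0.001], [-0.134, -0.991, 0.0], [0.001, -0.001, -1.0]]
contact_force: [-0.6, -0.4, 5.3]
gripper_width: 0.618
gripper_force: 30.0
```

Request:
carry_out --deltas "-1 0 0 0 0;-1 0 0 0 0;-1 0 0 -10 0;-1 0 0 -20 0;-1 0 0 -30 0;-1 0 0 -30 0;-1 0 0 -20 0;-1 0 0 -15 0"

```text
time: 42.32
eef_pos: [442.3, 273.5, 137.0]
eef_rot: [[0.991, -0.134, 0.001], [-0.134, -0.991, 0.001], [0.001, -0.001, -1.0]]
contact_force: [1.0, -0.3, -2.7]
gripper_width: 0.613
gripper_force: 30.0
```

Request:
carry_out --deltas "-1 0 0 0 0;-1 0 0 0 0;-1 0 0 0 0"

```text
time: 42.57
eef_pos: [440.9, 272.7, 133.0]
eef_rot: [[0.991, -0.134, -0.003], [-0.134, -0.991, -0.001], [-0.003, 0.002, -1.0]]
contact_force: [0.0, -0.3, -3.3]
gripper_width: 0.611
gripper_force: 30.0
```

```bash
python3 go.py 464 -54.9 137 103.1
```

```text
pos [440.9 272.7 133. ] yaw -7.7 shift [ 66.7 321.6  -3.6] twist -1.934 f [ 0.  -0.3 -3.3] 0.6106326089019344 t 42.5667
```

Request:
carry_out --deltas "-1 2.7 13.6 0 0;-1 5.5 27 0 0;-1 5.5 27 0 0;-1 5.5 27 0 0;-1 6 28 0 0;-1 6 28 0 0;-1 6 28 0 0;-1 6 28 0 0"

```text
time: 43.23
eef_pos: [455.6, 61.4, 132.5]
eef_rot: [[0.991, -0.134, -0.004], [-0.134, -0.991, 0.0], [-0.004, 0.0, -1.0]]
contact_force: [0.7, 0.8, -2.6]
gripper_width: 0.614
gripper_force: 30.0
```

Request:
carry_out --deltas "-1 6 28 0 0;-1 6 28 0 0;-1 6 28 0 0;-1 4 20 0 0;-1 1.5 11 0 0;-1 0 0 0 -0.12;-1 0 0 0 -0.121;-1 0 0 0 -0.121"

```text
time: 43.9
eef_pos: [464.0, -53.9, 133.1]
eef_rot: [[0.973, 0.231, -0.003], [0.231, -0.973, 0.002], [-0.003, -0.002, -1.0]]
contact_force: [1.0, -0.9, -3.0]
gripper_width: 0.615
gripper_force: 30.0
```

Request:
carry_out --deltas "-1 0 0 0 -0.121;-1 0 0 0 -0.121;-1 0 0 0 -0.121;-1 0 0 0 -0.121;-1 0 0 0 -0.121;-1 0 0 0 -0.121;-1 0 0 0 -0.121;-1 0 0 0 -0.121"

```text
time: 44.57
eef_pos: [464.0, -53.4, 133.2]
eef_rot: [[0.36, 0.933, -0.003], [0.933, -0.36, 0.002], [0.0, -0.004, -1.0]]
contact_force: [-0.1, 0.7, -3.0]
gripper_width: 0.614
gripper_force: 30.0
```

Request:
carry_out --deltas "-1 0 0 0 -0.121;-1 0 0 0 -0.121;-1 0 0 0 -0.121;-1 0 0 0 -0.121;-1 0 0 0 -0.12;-1 0 0 0 0;-1 0 0 0 0;-1 0 0 0 0"

```text
time: 45.23
eef_pos: [464.6, -53.9, 134.1]
eef_rot: [[-0.225, 0.974, -0.002], [0.974, 0.225, 0.001], [0.001, -0.001, -1.0]]
contact_force: [0.3, 0.1, -1.6]
gripper_width: 0.616
gripper_force: 30.0
```

```bash
python3 go.py 464.1 -55.3 32 103.1
```

```text
pos [464.6 -53.9 134.1] yaw 103.0 shift [ -1.3  -0.7 102.1] twist -0.002 f [ 0.3  0.1 -1.6] 0.6159606279578954 t 45.2333
```

Request:
carry_out --deltas "-1 -1.3 -0.7 10 0;-1 0 0 20 0;-1 0 0 20 0;-1 0 0 0 0;-1 0 0 0 0;-1 0 0 0 0;-1 0 0 0 0;-1 0 0 0 0"

```text
time: 45.9
eef_pos: [465.7, -56.1, 86.5]
eef_rot: [[-0.227, 0.974, 0.003], [0.974, 0.227, -0.001], [-0.001, 0.003, -1.0]]
contact_force: [0.4, -0.6, -3.1]
gripper_width: 0.615
gripper_force: 30.0
```

```bash
python3 go.py 464.1 -55.3 32 103.1
python3 - <<'E'
from carts import *
s=cam('side')
a=cv2.resize(s['image'][200:320,250:400],None,fx=5,fy=5,interpolation=cv2.INTER_CUBIC);cv2.imwrite('pics/h10.png',a)
E
```

```text
pos [465.7 -56.1  86.5] yaw 103.1 shift [ 1.2 -1.6 54.5] twist 0.0 f [ 0.4 -0.6 -3.1] 0.6145165819639316 t 45.9
```

View pics/h10.png

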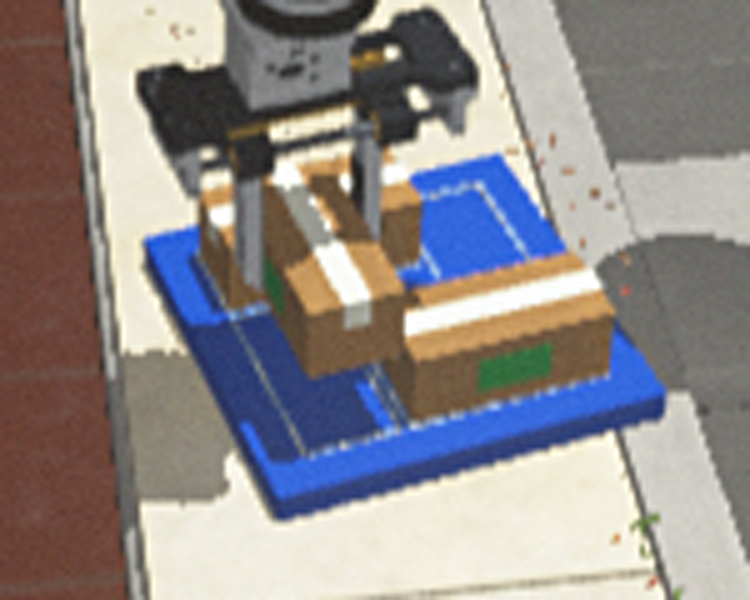

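B hangs level above its free place (crop (340,310)), clear of both neighbours. Lowering and releasing.

Request:
carry_out --deltas "-1 0.8 -1.8 15 0;-1 0 0 20 0;-1 0 0 10 0;-1 0 0 5 0;-1 0 0 2 0;-1 0 0 2 0;-1 0 0 0 0;-1 0 0 0 0"

```text
time: 46.62
eef_pos: [463.5, -55.6, 31.8]
eef_rot: [[-0.227, 0.974, 0.002], [0.974, 0.227, -0.0], [-0.001, 0.001, -1.0]]
contact_force: [0.5, -0.3, -2.7]
gripper_width: 0.613
gripper_force: 30.0
```

Request:
carry_out --deltas "0.6 0 0 0 0;0.6 0 0 0 0;0.6 0 0 0 0;0.6 0 0 0 0;0.6 0 0 0 0;0.6 0 0 0 0;0.6 0 0 0 0;0.6 0 0 0 0"

```text
time: 47.28
eef_pos: [462.8, -55.4, 31.0]
eef_rot: [[-0.227, 0.974, 0.0], [0.974, 0.227, 0.0], [0.0, 0.0, -1.0]]
contact_force: [0.4, -0.1, 0.2]
gripper_width: 0.803
gripper_force: 0.0
```

Request:
carry_out --deltas "0.6 0 0 -10 0;0.6 0 0 -20 0;0.6 0 0 -30 0;1 0 0 -30 0;1 0 0 -30 0;1 0 0 -30 0;1 0 0 -30 0;1 0 0 0 0"

```text
time: 47.95
eef_pos: [465.9, -56.2, 219.2]
eef_rot: [[-0.227, 0.974, 0.013], [0.974, 0.227, -0.003], [-0.006, 0.012, -1.0]]
contact_force: [0.5, -0.7, 0.3]
gripper_width: 0.998
gripper_force: 0.0
```

Request:
carry_out --deltas "1 30 0 0 0;1 30 0 0 0;1 30 0 0 0;1 30 0 0 0;1 30 0 0 0;1 30 0 0 0;1 30 0 0 0;1 30 0 0 0"

```text
time: 48.62
eef_pos: [407.5, 179.6, 211.1]
eef_rot: [[-0.227, 0.974, 0.0], [0.974, 0.227, 0.0], [0.0, 0.0, -1.0]]
contact_force: [0.7, -0.4, 0.2]
gripper_width: 1.0
gripper_force: 0.0
```

Request:
carry_out --deltas "1 30 0 0 0;1 30 0 0 0;1 0 0 0 0;1 0 0 0 0;1 0 0 0 0;1 0 0 0 0"

```text
time: 49.12
eef_pos: [394.9, 235.8, 211.0]
eef_rot: [[-0.226, 0.974, 0.0], [0.974, 0.226, -0.0], [-0.0, -0.0, -1.0]]
contact_force: [-0.3, -0.5, -0.2]
gripper_width: 1.002
gripper_force: 0.0
```

```bash
python3 - <<'E'
from carts import *
t=cam('top');h=t['hsv'];M=((h[...,1]>85)&(h[...,2]>120)&(h[...,0]<25)).astype(np.uint8)
# white tape centreline + brown: per-place box of slab frame
a=np.radians(13.1);R=np.array([[np.cos(a),-np.sin(a)],[np.sin(a),np.cos(a)]])
ys,xs=np.nonzero(M[190:303,290:395]);P=(onz(t,np.c_[xs+290,ys+190],70)[:,:2]-(524,-26))@R
for c,d in (((-32,65),(62,29)),((65,32),(29,62)),((32,-65),(62,29)),((-65,-32),(29,62))):
    q=P[(abs(P-c)<np.array(d)+4).all(1)];print(c,len(q),len(q) and (q.min(0).round(),q.max(0).round()))
im=cv2.resize(t['image'][180:310,280:520],None,fx=3,fy=3,interpolation=cv2.INTER_CUBIC);cv2.imwrite('pics/h11.png',im)
E
python3 go.py 0 0 0 0
```

```text
(-32, 65) 534 (array([-93.,  36.]), array([28., 94.]))
(65, 32) 2 (array([36.,  4.]), array([39.,  4.]))
(32, -65) 511 (array([-27., -91.]), array([ 94., -34.]))
(-65, -32) 555 (array([-94., -89.]), array([-37.,  32.]))
pos [395.  235.7 211. ] yaw 103.0 shift [-140.6 -437.9  211. ] twist 1.798 f [ 0.   0.4 -0.1] 0.9993210094792948 t 49.1667
```

View pics/h11.png

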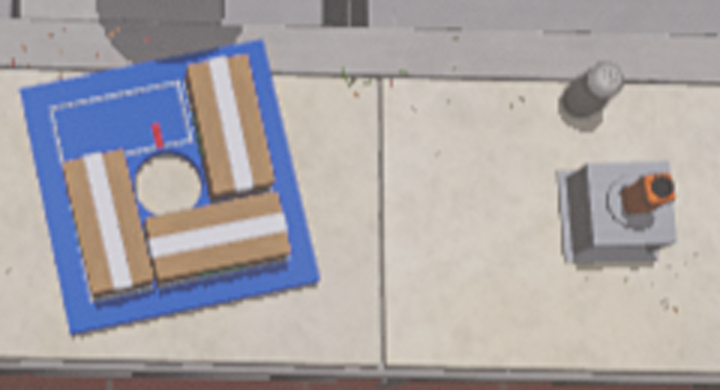

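The three cartons lie in their places at crop (230,125), (110,225) and (218,238), within about 3 mm. The tool stands upright in its stand at crop (650,190), and the robot is clear of everything. Handing in.

```bash
python3 -c "
from plant import arm
print(arm.close_job())"
```

```text
the job is handed in; nothing more can be done
None
```

I ran the deburring tool clockwise right round the rim and back to the mark, hung it back in its stand, laid the three cartons in their pinwheel places (within about 3 mm by camera), and handed the job in at about 49 s; the hand-in returned no verdict.

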